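Dry the painted lanterns

TASK

Hook every painted jar lantern onto the open loading stretch of the dryer's rail and slide it along the rail until its whole jar is inside the channel, past the orange mark; let it hang there at rest. Once all of them hang, turn the console's dial so that its white line points at the orange tab, and only then press the white, blue, yellow and green keys right down, one at a time in that order. Leave the paints, brush, cup and plate where they are.

Things in the scene. Friction and masses are not known exactly. Their poses are not given: they have to be found in the camera images.
- lantern_green: green jar lantern, loose, 140 g, may be absent; mm; origin under its centre. Jar 52 wide, lid top at 60. Hook of steel strap 14 wide (y), 7 thick: stem x=-16 up to 112; V peak x=0 at 122 (mid-strap); tip arm x=+16 down to 94. Mouth, between tip (94) and lid (60), opens to +x. Wooden grip 14x14 on the axis, 122 to 156: hold at 142. Hung, the rail's axis is at x=0, 111 above the underside
- lantern_blue: blue jar lantern, loose, 140 g, may be absent; mm; origin under its centre. Jar 52 wide, lid top at 60. Hook of steel strap 14 wide (y), 7 thick: stem x=-16 up to 112; V peak x=0 at 122 (mid-strap); tip arm x=+16 down to 94. Mouth, between tip (94) and lid (60), opens to +x. Wooden grip 14x14 on the axis, 122 to 156: hold at 142. Hung, the rail's axis is at x=0, 111 above the underside
- lantern_coral: coral jar lantern, loose, 140 g, may be absent; mm; origin under its centre. Jar 52 wide, lid top at 60. Hook of steel strap 14 wide (y), 7 thick: stem x=-16 up to 112; V peak x=0 at 122 (mid-strap); tip arm x=+16 down to 94. Mouth, between tip (94) and lid (60), opens to +x. Wooden grip 14x14 on the axis, 122 to 156: hold at 142. Hung, the rail's axis is at x=0, 111 above the underside
- lantern_yellow: yellow jar lantern, loose, 140 g, may be absent; mm; origin under its centre. Jar 52 wide, lid top at 60. Hook of steel strap 14 wide (y), 7 thick: stem x=-16 up to 112; V peak x=0 at 122 (mid-strap); tip arm x=+16 down to 94. Mouth, between tip (94) and lid (60), opens to +x. Wooden grip 14x14 on the axis, 122 to 156: hold at 142. Hung, the rail's axis is at x=0, 111 above the underside
- dryer: fixed dryer; origin on the table under the rail, y along the rail, -x is the robot's side. Round steel rail 12 mm thick, axis 165 mm up, from y=-195 to +215 between posts 16 mm thick. y below -50: loading stretch, open all round. y -50 to +215: drying channel. Base plate 8 mm. A hung lantern's underside is 54 mm above the table. Fan housing, 85 mm high, behind the channel
- rail_mark (a point): on the rail's axis at the orange mark, the mouth of the channel (dryer y = -50 mm). From here to the end post two white walls, 105 mm high, 8 mm thick, stand with inner faces 40 mm either side of the rail; open on top and at the mouth; too narrow to hook a lantern on in there
- console: fixed grey control box, 180 (x) x 250 (y) x 45 mm high, origin at the centre of its underside; a row of four round keys along its edge nearer the robot (local x = -45 mm), in an order that varies, 54 mm apart, and a dial (local x = +45, y = 0)
- dial_grip (a point): on the dial's axis, 31 mm above the dial's underside, height to grip: black bar 42 x 14 mm, 32 mm high on a disc 44 mm wide; top of the bar 44 mm above the console. Its axes turn with the dial: bar and white line along local x, the line on the -x half. Turns stiffly, 0 to 2.8 rad clockwise from the pointer along the console's -x (160 degrees)
- dial_pointer (a point): outer end of the white pointer line on top of the dial's bar, 21 mm from the axis
- dial_mark: fixed orange index tab beside the dial (12 x 7 x 7 mm), origin on the dial's axis on top of the console; the tab lies along its local -x, so the dial is set when its local x axis is parallel to this one's (pointer at the tab). The tab's middle is 41 mm from the axis
- key_white (a joint): travel of the white round spring key, m: 0 up, 0.006 fully down (about 5 N)
- key_white_top (a point): centre of the top of the white key, 28 mm in diameter, 22 mm above the console's top when up; it stands 10 mm out of its round black housing, 44 mm wide
- key_blue (a joint): travel of the blue round spring key, m: 0 up, 0.006 fully down (about 5 N)
- key_blue_top (a point): centre of the top of the blue key, 28 mm in diameter, 22 mm above the console's top when up; it stands 10 mm out of its round black housing, 44 mm wide
- key_yellow (a joint): travel of the yellow round spring key, m: 0 up, 0.006 fully down (about 5 N)
- key_yellow_top (a point): centre of the top of the yellow key, 28 mm in diameter, 22 mm above the console's top when up; it stands 10 mm out of its round black housing, 44 mm wide
- key_green (a joint): travel of the green round spring key, m: 0 up, 0.006 fully down (about 5 N)
- key_green_top (a point): centre of the top of the green key, 28 mm in diameter, 22 mm above the console's top when up; it stands 10 mm out of its round black housing, 44 mm wide
- pot_orange: bystander, loose, not to be moved: small paint pot, orange lid, 42 mm wide, 44 mm high; origin at its underside
- pot_purple: bystander, loose, not to be moved: small paint pot, purple lid, 42 mm wide, 44 mm high; origin at its underside
- pot_green: bystander, loose, not to be moved: small paint pot, green lid, 42 mm wide, 44 mm high; origin at its underside
- water_cup: bystander, loose, not to be moved: white cup, 70 mm wide, 80 mm high; origin at its underside
- brush: bystander, loose, not to be moved: paint brush with a blue handle, 170 mm long, lying; origin at its underside
- palette: bystander, loose, not to be moved: white plate, 140 mm wide; origin at its underside

How it is judged (in metres and radians):
On the way, in this order (a step that is already met when the one before it is completed fails the run):
1. every lantern present hangs on the rail inside the channel past the orange mark, released (y of lantern_green in the frame of dryer between -0.022 and 0.2 m and x of lantern_green in the frame of dryer between -0.022 and 0.022 m and height (world z) of lantern_green between 0.04 and 0.066 m and angle between each of lantern_green, lantern_blue, lantern_coral, lantern_yellow's own z axis and vertical below 0.25 rad and linear speed of each of lantern_green, lantern_blue, lantern_coral, lantern_yellow below 0.05 m/s and contact force between each of lantern_green, lantern_blue, lantern_coral, lantern_yellow and the fingers below 0.3 N and y of lantern_blue in the frame of dryer between -0.022 and 0.2 m and x of lantern_blue in the frame of dryer between -0.022 and 0.022 m and height (world z) of lantern_blue between 0.04 and 0.066 m and y of lantern_coral in the frame of dryer between -0.022 and 0.2 m and x of lantern_coral in the frame of dryer between -0.022 and 0.022 m and height (world z) of lantern_coral between 0.04 and 0.066 m and y of lantern_yellow in the frame of dryer between -0.022 and 0.2 m and x of lantern_yellow in the frame of dryer between -0.022 and 0.022 m and height (world z) of lantern_yellow between 0.04 and 0.066 m), for 0.3 s.
2. the dial's pointer is turned to the orange tab (angle between the x axis of dial_grip and the x axis of dial_mark, either way round below 0.13 rad and x of dial_pointer in the frame of dial_mark below -0.01 m), for 0.3 s.
3. with the dial still at the tab, the white key is pressed down, alone (all of step 2 and value of joint key_white above 0.0045 m and value of joint each of key_blue, key_yellow, key_green below 0.002 m), for 0.04 s.
4. with the dial still at the tab, the blue key is pressed down, alone (all of step 2 and value of joint key_blue above 0.0045 m and value of joint each of key_white, key_yellow, key_green below 0.002 m), for 0.04 s.
5. with the dial still at the tab, the yellow key is pressed down, alone (all of step 2 and value of joint key_yellow above 0.0045 m and value of joint each of key_white, key_blue, key_green below 0.002 m), for 0.04 s.
6. with the dial still at the tab, the green key is pressed down, alone (all of step 2 and value of joint key_green above 0.0045 m and value of joint each of key_white, key_blue, key_yellow below 0.002 m), for 0.04 s.
At the end, for the whole second after the job is handed in: every lantern present hangs upright (within 0.25 rad), released and still, from the rail with its axis at least 28 mm past the orange mark (jar wholly inside the channel); the dial's pointer is within 0.13 rad of the orange tab; all keys are up again (all of step 1 and all of step 2 and value of joint each of key_white, key_blue, key_yellow, key_green below 0.002 m); the robot touches nothing.
It fails at once if a key is pressed while the dial does not point at the orange tab (value of joint any of key_white, key_blue, key_yellow, key_green above 0.003 m and not (angle between the x axis of dial_grip and the x axis of dial_mark, either way round below 0.13 rad and x of dial_pointer in the frame of dial_mark below -0.01 m)).
It fails at once if two keys are pressed at once (value of joint each of key_white, key_blue above 0.003 m or value of joint each of key_white, key_yellow above 0.003 m or value of joint each of key_white, key_green above 0.003 m or value of joint each of key_blue, key_yellow above 0.003 m or value of joint each of key_blue, key_green above 0.003 m or value of joint each of key_yellow, key_green above 0.003 m).
It fails at once if a paint pot, the cup, the brush or the plate is moved more than 50 mm (distance of any of pot_orange, pot_purple, pot_green, water_cup, brush, palette from where it was at the start of the episode above 0.05 m).
Of lantern_green, lantern_blue, lantern_coral, lantern_yellow only 3 to 4 are there at a start; the rules pass over those that are not, and their reading is None.
At some moment in a run one of lantern_green, lantern_blue, lantern_coral, lantern_yellow may be knocked a few centimetres aside while the robot is not near it.
It also fails if it takes over 210 s, if anything falls off the work surface, if the arm or the gripper's body presses on something with over 40 N, if the wrist force passes 120 N, or if a joint passes its speed limit or range.

ROBOT

A 7-joint arm with a two-finger parallel gripper is mounted at the origin on the work surface. World frame = base frame: x ahead of the robot, y to its left, z up, the work surface at z = 0. Lengths are in m, angles in degrees, forces in N, time in s.
With the tool pointing down it reaches from about 0.425 to 1.025 m from the base axis. Payload 3.6 kg.
Tool frame: the origin (TCP) lies midway between the tips of the shut fingers; the grasp point (between the pads) lies 19 mm behind it; z points along the fingers, y is the direction in which the jaws open and shut (so a half turn about z gives the same grasp; the last joint's range is limited). The gripper opens to 85 mm and grips with 20 to 120 N. Pads are 22 mm wide; open, the fingers measure 114 mm over their backs; the gripper's body (76 mm by 85 mm) begins 54 mm behind the grasp point. The pads swing forward as they close: fully open they stand 13 mm farther back than shut.
Start: joints at [-69.471, 33.873, 2.773, 92.16, -1.908, 54.013, -1.931], TCP at [0.317, 0.652, 0.231] pointing down, gripper open.
Joint ranges: [-153.93, 153.93], [-27.13, 128.08], [-72.61, 78.16], [10.71, 143.7], [-87.88, 267.88], [4.46, 118.87], [-176.78, 176.78]. Speed limits (degrees/s): [147.25, 147.25, 180, 180, 180, 180, 180].

INTERFACE

Orientations are given as a 3x3 rotation matrix whose columns are the frame's x, y, z axes.
In Python, from rig import status, imaging, workorder, spotter gives the robot as it stands.
- The arm moves only by the tool jog_arm, never from a script. Its argument "steps" is a list of rows, each a list of 7 numbers: the shift along the tool's x, y, z in mm, then the turn, a rotation vector about the tool's x, y, z in degrees, then the opening, from 0 (shut) to 1 (fully open). A call has 1 to 20 rows; each row is the pose to reach, as a shift and turn from the pose commanded when the call began, along the tool's axes at that moment; what a row does not reach only later rows make up. A row lasts 1/10 s, in which the tool goes at most 50 mm and 8.59 degrees, less where a joint would pass 70% of its speed; a pose out of reach is approached as far as the arm can. A call with a gripper value outside its range is refused whole. The fingers move at their own pace and stop on an object; "newtons" is the grip in N (left out, the last holds). Time passes only in rows, so rows that repeat a pose let the fingers close. It gives the time, the measured TCP pose, the force and the opening at its end, in the units of the state.
- status.get_obs(): the state, without advancing time (a new reading comes with each control period).
- imaging.get_image(name): name is "scene" or "top"; returns the picture (400x640x3 uint8, red, green, blue); there is no depth.
- imaging.camera_params(name): a dict with "K" (3x3 intrinsics, pixels), "rvec" (rotation vector, rad) and "tvec" (3), from world to camera coordinates, as OpenCV has them. Camera axes: x right, y down, z forward; pixel columns grow to the right and rows downward; lengths in m; the calibration is good to about 2 mm. A picture is of the moment at which its call begins. camera_params takes no time and is no camera call.
- workorder.job_done(): hands the job in, once; it reports no verdict.
Trained networks look in the newest picture that a camera, given by its name, has taken for a name from the list of things; names that differ only in an ending like _2 or _b are one class to them, and where a whole thing is asked for, a point or a joint stands for the part that bears it (a point fixed in the world has none). Each returns a list of dicts, best first, with "score" (0 to 1); they miss things now and then, are a little off and sometimes report something else, mostly with a low value. They report only what shows in the picture. A call takes as long as a camera call.
- spotter.boxes_of(camera, query): "xyz" ([x, y, z] in m, in world coordinates, good to about 4 mm: the middle of the surface that is visible of it).
- spotter.pinpoint(camera, query): "xyz" ([x, y, z] in m, in world coordinates, good to about 4 mm: a listed point, or the origin of a listed thing).
The state is a dict: "clock": time; "q": joint angles; "joint_velocities": joint speeds; "joint_torque": joint torques, N m; "tcp_pos": TCP position; "eef_rot": TCP orientation; "ft_force": force on the tool from outside, world axes, zero at the start; "ft_torque": the same for the moment, N m; "width": opening from 0.0 (shut) to 1.0 (fully open).
Only numpy, scipy, OpenCV 4.12 (cv2) and the standard library are available. Lean on these libraries where they do the work, as an engineer would, in place of code of your own. Each camera call takes 0.05 s, during which the arm holds its last target.

## Working session

There is one attempt and no reset: what is moved stays moved. The work goes in short steps, Python scripts to look and compute and a tool call to move; the robot and the scene stay as the last step left them, time stands still between calls to the robot, and variables do not carry over. Pictures are saved under pics/ and viewed, and the job is handed in when it is done.

Besides the shell and the picture viewer there is one more tool, called after ">>>" as name(argument=value, ...), one argument or row to a line, values as JSON. jog_arm: Moves the arm, as the interface text tells. Its arguments: {"type":"object","properties":{"steps":{"type":"array"},"newtons":{"type":"number"}},"required":["steps"]}

```bash
mkdir -p pics; ls
python3 - <<'E'
from rig import status, imaging
import cv2
o=status.get_obs()
for k in o: print(k,o[k])
for n in ("scene","top"):
    im=imaging.get_image(n); cv2.imwrite(f"pics/{n}0.png",im[:,:,::-1]); print(imaging.camera_params(n))
E
```

```text
pics
clock 0.0
q [-69.46827898  33.92601096   2.7672065   92.23719755  -1.9090401
  54.01202055  -1.92984602]
joint_velocities [ 0.04102639 -0.00557482  0.06685799  0.1077587  -0.00578877  0.01976481
  0.03385639]
joint_torque [-6.49258072e-04 -5.48679399e+01  1.54630367e+00 -1.98130184e+01
  9.38251731e-03  8.75639264e-03 -1.33752286e-05]
tcp_pos [0.31617901 0.65149634 0.23013213]
eef_rot [[-8.99681510e-01  4.36545988e-01 -8.83251643e-04]
 [ 4.36546868e-01  8.99679129e-01 -2.07300108e-03]
 [-1.10317239e-04 -2.25062149e-03 -9.99997461e-01]]
ft_force [-0.41371509 -0.18989055 -0.43670159]
ft_torque [-0.01921049 -0.06879539  0.01246796]
width 1.0026683257600162
{'K': array([[385.42525829,   0.        , 323.21499635],
       [  0.        , 385.42525829, 205.27238639],
       [  0.        ,   0.        ,   1.        ]]), 'rvec': array([ 2.09643355,  1.09046178, -0.45470824]), 'tvec': array([-0.30764999, -0.16627719,  1.42472295])}
{'K': array([[472.40377184,   0.        , 306.27836996],
       [  0.        , 472.40377184, 200.13345546],
       [  0.        ,   0.        ,   1.        ]]), 'rvec': array([ 2.12913661, -2.1903798 ,  0.12100143]), 'tvec': array([0.05882349, 0.49414898, 1.33287089])}
```

View pics/scene0.png

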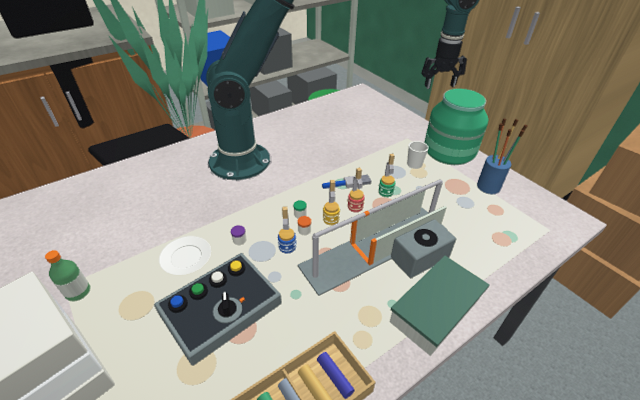

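View pics/top0.png

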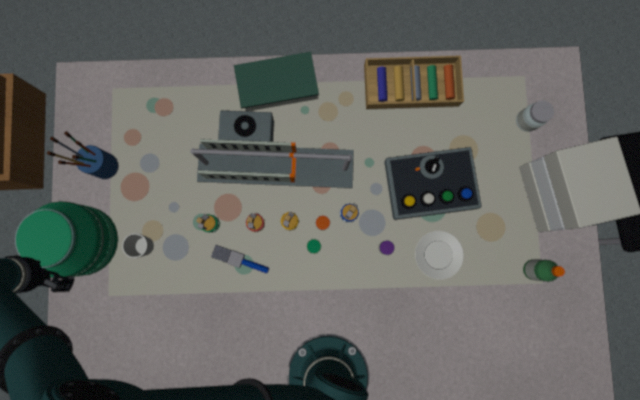

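```bash
cat > h.py <<'E'
import numpy as np, cv2
from rig import status, imaging, spotter
def cam(n):
    c=imaging.camera_params(n); R,_=cv2.Rodrigues(c['rvec']); return c['K'],R,np.array(c['tvec']).ravel()
def proj(n,P):
    c=imaging.camera_params(n)
    return cv2.projectPoints(np.array(P,float).reshape(-1,1,3),c['rvec'],c['tvec'],c['K'],None)[0].reshape(-1,2)
def ray_z(n,uv,z):
    K,R,t=cam(n); d=R.T@np.linalg.inv(K)@np.array([uv[0],uv[1],1.]); C=-R.T@t
    return C+d*(z-C[2])/d[2]
def tri(uvs,uvt):
    P=[]
    for n in("scene","top"):
        K,R,t=cam(n); P.append(K@np.c_[R,t])
    X=cv2.triangulatePoints(P[0],P[1],np.array(uvs,float).reshape(2,1),np.array(uvt,float).reshape(2,1)); return (X[:3]/X[3]).ravel()
E
python3 - <<'E'
from h import *
np.set_printoptions(precision=4,suppress=True)
for n in("scene","top"):
  for q in ["lantern_green","lantern_blue","lantern_coral","lantern_yellow","dryer","rail_mark","console","dial_grip","dial_pointer","dial_mark","key_white_top","key_blue_top","key_yellow_top","key_green_top"]:
    r=spotter.pinpoint(n,q)
    print(n,q,[(np.array(x['xyz']).round(4).tolist(),round(x['score'],2),) for x in r[:2]], proj(n,r[0]['xyz']).round(0) if r else '')
print(r[0].keys() if r else '', status.get_obs()['clock'])
E
```

```text
scene lantern_green [([0.4366, 0.3237, -0.0015], 0.56)] [[385. 192.]]
scene lantern_blue [([0.4581, -0.0741, 0.0005], 0.9)] [[288. 246.]]
scene lantern_coral [([0.433, 0.1947, 0.0017], 0.87)] [[355. 205.]]
scene lantern_yellow [([0.4413, 0.0948, 0.0008], 0.94)] [[331. 219.]]
scene dryer [([0.6067, 0.1296, 0.0006], 0.57)] [[375. 248.]]
scene rail_mark [([0.6007, 0.0736, 0.1653], 0.81), ([0.4985, -0.4015, 0.0689], 0.39)] [[364. 213.]]
scene console [([0.5376, -0.321, -0.0058], 0.88)] [[221. 310.]]
scene dial_grip [([0.5787, -0.3158, 0.0789], 0.71)] [[225. 301.]]
scene dial_pointer [([0.455, -0.0738, 0.0002], 0.64), ([0.5621, -0.3095, 0.0883], 0.51)] [[288. 245.]]
scene dial_mark [] 
scene key_white_top [([0.4909, -0.2997, 0.0662], 0.49)] [[216. 276.]]
scene key_blue_top [([0.4999, -0.4061, 0.0669], 0.66), ([0.3539, -0.1749, 0.0005], 0.16)] [[176. 299.]]
scene key_yellow_top [([0.4784, -0.2417, 0.0678], 0.42), ([0.6057, 0.0746, 0.165], 0.16)] [[235. 262.]]
scene key_green_top [([0.4993, -0.3469, 0.0628], 0.48), ([0.4312, -0.0027, 0.0011], 0.19)] [[200. 288.]]
top lantern_green [([0.433,
[... 395 characters left out ...]
.0773, 0.1628], 0.97), ([0.3312, -0.3263, 0.002], 0.17)] [[292. 155.]]
top console [([0.5378, -0.3208, -0.0011], 0.89)] [[430. 184.]]
top dial_grip [([0.5819, -0.3144, 0.0792], 0.75)] [[434. 164.]]
top dial_pointer [([0.4952, -0.3513, 0.0702], 0.74), ([0.5614, -0.3074, 0.0863], 0.55)] [[448. 195.]]
top dial_mark [([0.5837, -0.3157, 0.0807], 0.66)] [[434. 163.]]
top key_white_top [([0.4874, -0.2991, 0.0701], 0.51)] [[429. 198.]]
top key_blue_top [([0.5033, -0.404, 0.0636], 0.47), ([0.4826, -0.2415, 0.0665], 0.19)] [[466. 191.]]
top key_yellow_top [([0.4838, -0.2438, 0.066], 0.55)] [[409. 200.]]
top key_green_top [([0.4974, -0.3501, 0.0688], 0.51)] [[447. 194.]]
dict_keys(['xyz', 'score']) 1.5
```

The scene picture shows four lanterns: blue (288,240), yellow (331,212), coral (356,201) and green (387,186). The dryer's orange mark is near (360,235) and the console near (220,305), with its tab at (243,299). I'll zoom in for the hook yaws and the rail direction.

Run:
```python
import cv2,numpy as np
t=cv2.imread('pics/top0.png'); s=cv2.imread('pics/scene0.png')
def up(im,x0,x1,y0,y1,f): return cv2.resize(im[y0:y1,x0:x1],None,fx=f,fy=f,interpolation=cv2.INTER_CUBIC)
cv2.imwrite('pics/t_l.png',up(t,180,380,195,265,4))
cv2.imwrite('pics/t_d.png',up(t,180,380,100,200,4))
cv2.imwrite('pics/s_l.png',up(s,265,415,145,255,5))
cv2.imwrite('pics/s_d.png',up(s,290,460,170,300,4))
cv2.imwrite('pics/t_c.png',up(t,380,490,140,225,6))
cv2.imwrite('pics/s_c.png',up(s,150,285,250,365,5))
```

```text
(no output)
```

View pics/t_l.png

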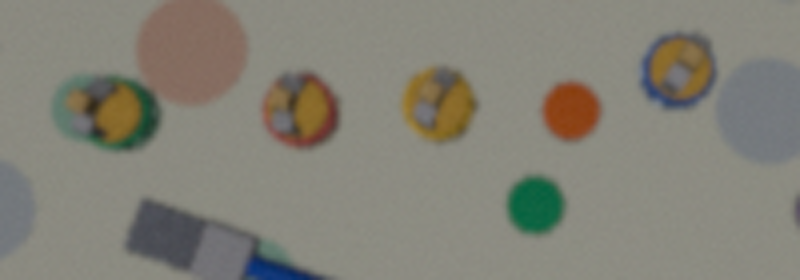

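View pics/s_l.png

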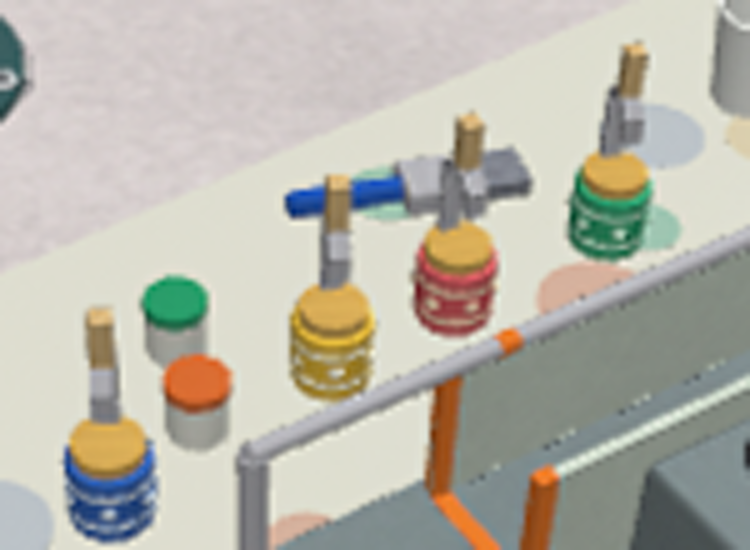

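View pics/t_d.png

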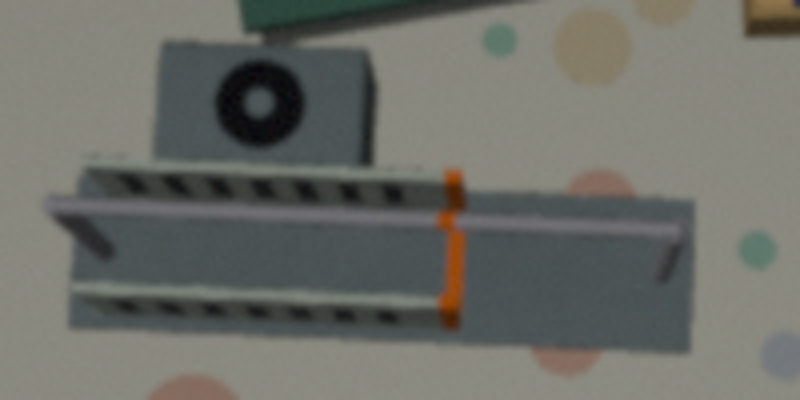

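View pics/s_d.png

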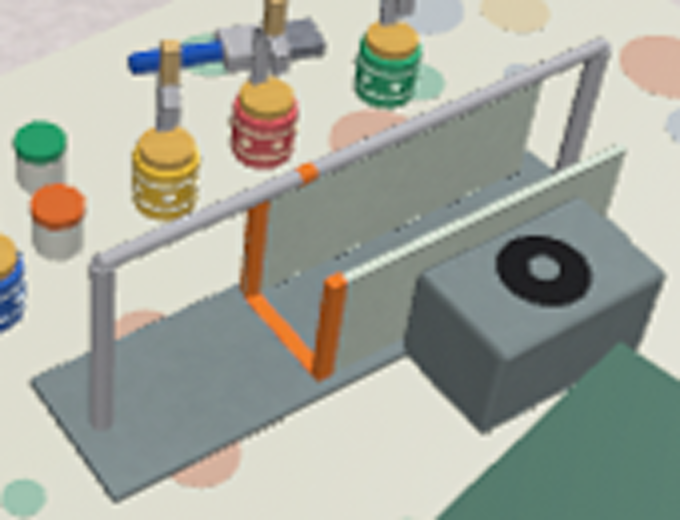

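View pics/t_c.png

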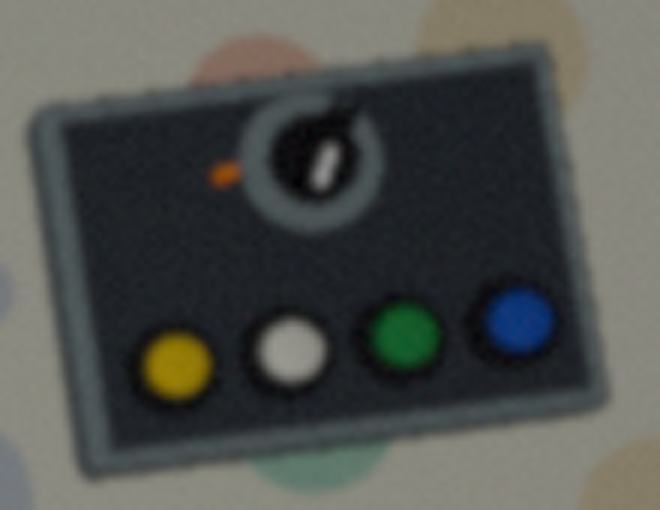

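```bash
cat > crop.py <<'E'
import cv2,numpy as np
t=cv2.imread('pics/top0.png'); s=cv2.imread('pics/scene0.png')
L={'green':((385,175),(208,222)),'coral':((356,190),(256,222)),'yellow':((333,205),(290,221)),'blue':((287,230),(350,212))}
for im,k,nm in((s,0,'scene'),(t,1,'top')):
    rows=[]
    for n,c in L.items():
        u,v=c[k]; w,h=20,(36 if k==0 else 20)
        cr=im[v-h:v+h,u-w:u+w]; f=8 if k==0 else 10
        cr=cv2.resize(cr,None,fx=f if k==0 else 9.9,fy=f if k==0 else 9.9,interpolation=cv2.INTER_CUBIC)
        if k==1: cr=np.clip(cr.astype(float)*1.6,0,255).astype('uint8')
        cr=cr.copy()
        cr[:2]=255;cr[:,:2]=255
        rows.append(cr)
    im2=np.hstack(rows)
    if im2.shape[1]>800: im2=cv2.resize(im2,(800,int(800*im2.shape[0]/im2.shape[1])))
    cv2.imwrite(f'pics/{nm}_crop.png',im2); print(im2.shape)
E
python3 crop.py
```

```text
(360, 800, 3)
(200, 800, 3)
```

View pics/scene_crop.png

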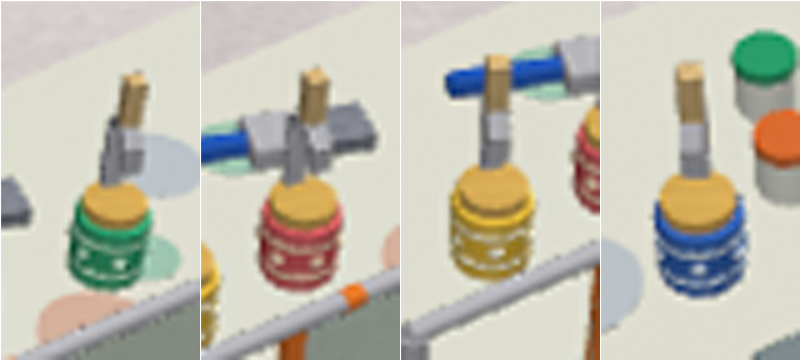

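View pics/top_crop.png

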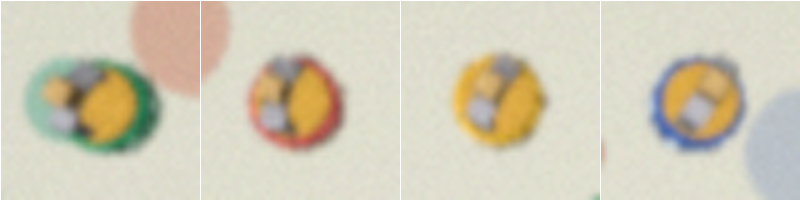

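```bash
cat > fit.py <<'E'
from h import *
from scipy.optimize import minimize
def box(c,s,ry,col,n=14):
    pts=[];nrm=[]
    a=np.linspace(-.5,.5,n)
    U,V=np.meshgrid(a,a);U=U.ravel();V=V.ravel()
    for ax in range(3):
        for sg in(-.5,.5):
            p=np.zeros((U.size,3));o=[i for i in range(3) if i!=ax]
            p[:,o[0]]=U;p[:,o[1]]=V;p[:,ax]=sg
            q=np.zeros(3);q[ax]=np.sign(sg);pts.append(p*s);nrm.append(np.tile(q,(U.size,1)))
    p=np.vstack(pts);m=np.vstack(nrm)
    R=np.array([[np.cos(ry),0,np.sin(ry)],[0,1,0],[-np.sin(ry),0,np.cos(ry)]])
    return p@R.T+c,m@R.T,np.tile(col,(len(p),1))
def cyl(r,z0,z1,col):
    th=np.linspace(0,2*np.pi,80);P=[];N=[]
    for z in np.linspace(z0,z1,25):
        P.append(np.c_[r*np.cos(th),r*np.sin(th),0*th+z]);N.append(np.c_[np.cos(th),np.sin(th),0*th])
    for rr in np.linspace(0,r,20):
        P.append(np.c_[rr*np.cos(th),rr*np.sin(th),0*th+z1]);N.append(np.tile([0,0,1.],(80,1)))
    P=np.vstack(P);return P,np.vstack(N),np.tile(col,(len(P),1))
G=np.array([150,152,160.]);W=np.array([205,165,95.]);LID=np.array([225,165,60.])
def model(col):
    a=np.arctan2(10,16);l=np.hypot(10,16)+3
    parts=[cyl(26,0,50,col),cyl(22,50,60,LID),
     box([-16,0,86],[7,14,52],0,G,24),box([-8,0,117],[l,14,7],-a,G),box([8,0,117],[l,14,7],a,G),box([16,0,103],[7,14,18],0,G),box([0,0,140],[14,14,33],0,W,18)]
    P=np.vstack([p[0] for p in parts])/1000;return P,np.vstack([p[1] for p in parts]),np.vstack([p[2] for p in parts])
COL={'green':np.array([30,140,80.]),'coral':np.array([220,80,80.]),'yellow':np.array([225,175,40.]),'blue':np.array([40,85,170.])}
def render(n,M,xy,yaw,win,S=3,z=0):
    P,N,C=M;c,s=np.cos(yaw),np.sin(yaw);R=np.array([[c,-s,0],[s,c,0],[0,0,1]])
    X=P@R.T+[xy[0],xy[1],z];Nn=N@R.T
    K,Rc,t=cam(n);Xc=X@Rc.T+t
    vis=np.einsum('ij,ij->i',Nn@Rc.T,Xc)<0
    uv=Xc@K.T;uv=uv[:,:2]/uv[:,2:]
    sh=0.55+0.45*np.clip(Nn@np.array([-.3,0.2,.9]),0,1)
    u0,v0,w,h=win
    img=np.full((h*S,w*S,3),np.nan)
    o=np.argsort(-Xc[:,2]);o=o[vis[o]]
    ix=np.floor((uv[o,0]-u0+.5)*S).astype(int);iy=np.floor((uv[o,1]-v0+.5)*S).astype(int)
    ok=(ix>0)&(ix<w*S-1)&(iy>0)&(iy<h*S-1)
    img[iy[ok],ix[ok]]=(C[o]*sh[o][:,None])[ok]
    return img
def compose(n,M,xy,yaw,im,S=3,z=0,bg=None):
    ctr=proj(n,[[xy[0],xy[1],z+.078]])[0];w,h=(44,76) if n=='scene' else (50,44)
    win=(int(ctr[0])-w//2,int(ctr[1])-h//2,w,h)
    r=render(n,M,xy,yaw,win,S,z)
    m=~np.isnan(r[...,0]);r=np.nan_to_num(r)
    k=np.ones((3,3));mm=cv2.filter2D(m.astype(float),-1,k);rr=cv2.filter2D(r,-1,k)/np.maximum(mm,1)[...,None]
    fill=(~m)&(mm>=5);r[fill]=rr[fill];m=m|fill
    ims=im[win[1]:win[1]+h,win[0]:win[0]+w].astype(float)
    a=cv2.resize(m.astype(float),(w,h),interpolation=cv2.INTER_AREA)
    rc=cv2.resize(r*m[...,None],(w,h),interpolation=cv2.INTER_AREA)
    if bg is None: bg=np.array([222,220,205.]) if n=='scene' else np.array([142,140,127.])
    g=1 if n=='scene' else .72
    return rc*g+(1-a)[...,None]*bg,ims
def cost(name,xy,yaw,ims,M,z=0):
    e=0
    for n in ims:
        r,i=compose(n,M,xy,yaw,ims[n],z=z)
        d=np.clip(np.abs(r-i),0,70);e+=d.mean()*(1 if n=='scene' else 1.4)
    return e
def fit(name,xy0,ims,z=0,yaws=range(0,360,12)):
    M=model(COL[name]);best=[]
    for y in yaws:
        b=min((cost(name,(xy0[0]+dx,xy0[1]+dy),np.radians(y),ims,M,z),dx,dy) for dx in(-.004,0,.004) for dy in(-.004,0,.004))
        best.append((b[0],y,xy0[0]+b[1],xy0[1]+b[2]))
    best.sort();out=[]
    for b in best[:2]:
        r=minimize(lambda p:cost(name,(p[0]/1000,p[1]/1000),np.radians(p[2]),ims,M,z),[b[2]*1000,b[3]*1000,b[1]],method='Nelder-Mead',options=dict(initial_simplex=np.array([b[2]*1000,b[3]*1000,b[1]])+np.array([[0,0,0],[3,0,0],[0,3,0],[0,0,8]]),maxiter=60))
        out.append((r.fun,r.x.round(1)))
    return out,[(round(b[0],2),b[1]) for b in best[:6]]
E
cat > runfit.py <<'E'
from fit import *
ims={n:cv2.imread(f'pics/{n}0.png')[:,:,::-1] for n in('scene','top')}
X={'green':(.4375,.3225),'coral':(.434,.196),'yellow':(.439,.096),'blue':(.457,-.078)}
vis=[]
for n,xy in X.items():
    o,b=fit(n,xy,ims);print(n,o,b,flush=True)
    p=min(o,key=lambda q:q[0])[1]
    r,i=compose('scene',model(COL[n]),(p[0]/1000,p[1]/1000),np.radians(p[2]),ims['scene'])
    r2,i2=compose('top',model(COL[n]),(p[0]/1000,p[1]/1000),np.radians(p[2]),ims['top'])
    col=np.hstack([i,r]); c2=np.hstack([i2,r2]); c2=c2[:,:88*1] if 0 else cv2.copyMakeBorder(c2,0,0,0,0,cv2.BORDER_CONSTANT)
    col=cv2.copyMakeBorder(col,0,0,0,100-88,cv2.BORDER_CONSTANT)
    vis.append(np.vstack([col,c2]))
v=np.hstack(vis)[:,:,::-1];v=np.clip(v,0,255).astype('uint8');cv2.imwrite('pics/fit0.png',cv2.resize(v,None,fx=2,fy=2,interpolation=cv2.INTER_CUBIC))
E
time python3 runfit.py
```

```text
green [(np.float64(30.857520895571568), array([438.1, 326.8, 334.6])), (np.float64(30.937846548029512), array([437. , 327.1, 332. ]))] [(np.float64(31.18), 336), (np.float64(31.3), 324), (np.float64(31.9), 312), (np.float64(31.92), 144), (np.float64(32.08), 300), (np.float64(32.13), 348)]Traceback (most recent call last):
  File "runfit.py", line 6, in <module>
    o,b=fit(n,xy,ims);print(n,o,b,flush=True)
        ~~~^^^^^^^^^^
  File "fit.py", line 65, in fit
    b=min((cost(name,(xy0[0]+dx,xy0[1]+dy),np.radians(y),ims,M,z),dx,dy) for dx in(-.004,0,.004) for dy in(-.004,0,.004))
  File "fit.py", line 65, in <genexpr>
    b=min((cost(name,(xy0[0]+dx,xy0[1]+dy),np.radians(y),ims,M,z),dx,dy) for dx in(-.004,0,.004) for dy in(-.004,0,.004))
           ~~~~^^^^^^^^^^^^^^^^^^^^^^^^^^^^^^^^^^^^^^^^^^^^^^^^^^
  File "fit.py", line 59, in cost
    r,i=compose(n,M,xy,yaw,ims[n],z=z)
        ~~~~~~~^^^^^^^^^^^^^^^^^^^^^^^
  File "fit.py", line 46, in compose
    r=render(n,M,xy,yaw,win,S,z)
  File "fit.py", line 32, in render
    K,Rc,t=cam(n);Xc=X@Rc.T+t
           ~~~^^^
  File "h.py", line 4, in cam
    c=imaging.camera_params(n); R,_=cv2.Rodrigues(c['rvec']); return c['K'],R,np.array(c['tvec']).ravel()
ValueError: time passes only in moves, steps and waits

real	0m25.445s
user	0m17.915s
sys	0m3.284s
```

```bash
python3 - <<'E'
s=open('h.py').read()
s=s.replace("def cam(n):\n","import functools,pickle,os\ndef _cp():\n    if not os.path.exists('cp.pkl'): pickle.dump({n:imaging.camera_params(n) for n in('scene','top')},open('cp.pkl','wb'))\n    return pickle.load(open('cp.pkl','rb'))\nCP=_cp()\ndef cam(n):\n").replace("c=imaging.camera_params(n)","c=CP[n]")
open('h.py','w').write(s)
E
time python3 runfit.py
```

```text
green [(np.float64(30.857520895571568), array([438.1, 326.8, 334.6])), (np.float64(30.937846548029512), array([437. , 327.1, 332. ]))] [(np.float64(31.18), 336), (np.float64(31.3), 324), (np.float64(31.9), 312), (np.float64(31.92), 144), (np.float64(32.08), 300), (np.float64(32.13), 348)]
coral [(np.float64(31.865297541267637), array([436. , 195.2, 351.7])), (np.float64(31.918159790035787), array([435.4, 194.2, 346.1]))] [(np.float64(33.2), 348), (np.float64(33.22), 336), (np.float64(33.46), 0), (np.float64(33.7), 324), (np.float64(33.85), 12), (np.float64(34.01), 156)]
yellow [(np.float64(22.85928259664839), array([438.2,  93.4, 324.6])), (np.float64(22.865621137101638), array([436.7,  93.3, 148.1]))] [(np.float64(23.45), 324), (np.float64(23.75), 144), (np.float64(24.17), 312), (np.float64(24.19), 336), (np.float64(24.37), 156), (np.float64(24.43), 132)]
blue [(np.float64(27.346208082725198), array([457. , -78.3, 330.6])), (np.float64(27.511141807396598), array([456.4, -76.9, 149. ]))] [(np.float64(28.0), 324), (np.float64(28.05), 156), (np.float64(28.08), 336), (np.float64(28.18), 144), (np.float64(28.89), 312), (np.float64(28.93), 348)]
real	0m35.350s
user	0m30.146s
sys	0m5.683s
```

View pics/fit0.png

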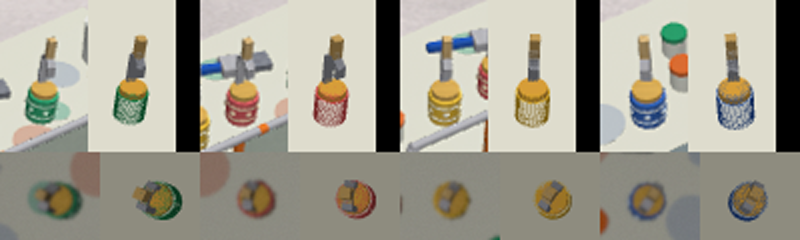

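```bash
sed -i 's/linspace(0,2\*np.pi,80)/linspace(0,2*np.pi,240)/; s/(80,1)/(240,1)/; s/linspace(z0,z1,25)/linspace(z0,z1,50)/' fit.py
cat > cmp.py <<'E'
from fit import *
ims={n:cv2.imread(f'pics/{n}0.png')[:,:,::-1] for n in('scene','top')}
K,R,t=cam('scene');print(-R.T@t);K,R,t=cam('top');print(-R.T@t)
X={'green':(.4381,.3268,335),'coral':(.436,.195,350),'yellow':(.438,.0935,325),'blue':(.457,-.078,330)}
A=[]
for n,(x,y,a) in X.items():
    M=model(COL[n]);row=[]
    for da in(None,0,180):
        r,i=compose('scene',M,(x,y),np.radians(a+(da or 0)),ims['scene']);row.append((i if da is None else r)[:60])
    A.append(np.hstack(row))
v=np.vstack([np.hstack(A[:2]),np.hstack(A[2:])])[:,:,::-1];v=np.clip(v,0,255).astype('uint8')
v=cv2.resize(v,None,fx=3,fy=3,interpolation=cv2.INTER_CUBIC);print(v.shape);cv2.imwrite('pics/cmp0.png',v)
A=[]
for n,(x,y,a) in X.items():
    M=model(COL[n]);row=[]
    for da in(None,0,180):
        r,i=compose('top',M,(x,y),np.radians(a+(da or 0)),ims['top']);row.append((i if da is None else r))
    A.append(np.hstack(row))
v=np.vstack([np.hstack(A[:2]),np.hstack(A[2:])])[:,:,::-1];v=np.clip(v*1.5,0,255).astype('uint8')
v=cv2.resize(v,None,fx=2.6,fy=2.6,interpolation=cv2.INTER_CUBIC);print(v.shape);cv2.imwrite('pics/cmp1.png',v)
E
python3 cmp.py
```

```text
[ 1.11324398 -0.43334181  0.85148977]
[0.33830841 0.04181584 1.38129905]
(360, 792, 3)
(229, 780, 3)
```

View pics/cmp0.png

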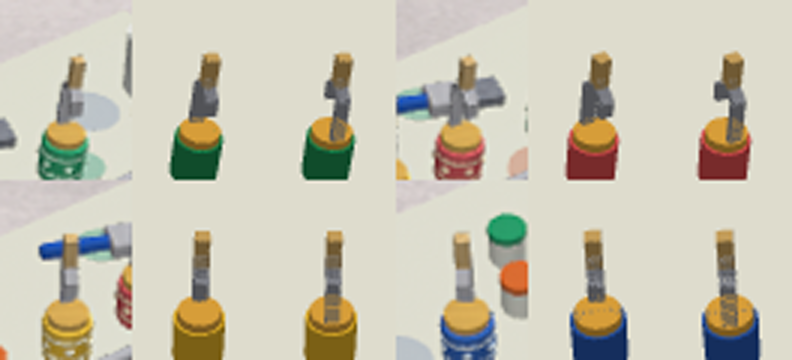

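View pics/cmp1.png

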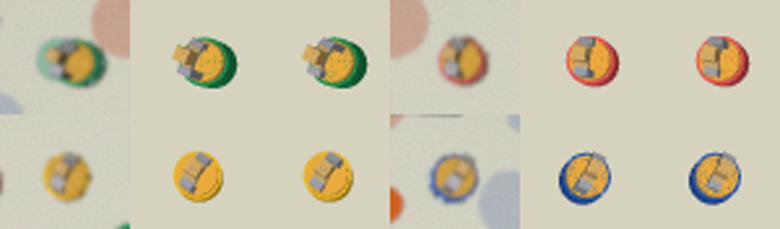

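```bash
cat > runfit2.py <<'E'
from fit import *
import fit
ims={n:cv2.imread(f'pics/{n}0.png')[:,:,::-1] for n in('scene','top')}
X={'green':(.4375,.3245),'coral':(.435,.196),'yellow':(.438,.095),'blue':(.457,-.078)}
COL.update(green=np.array([50,165,105.]),coral=np.array([225,100,100.]),blue=np.array([60,105,195.]),yellow=np.array([235,190,60.]))
fit.G[:]=175,177,185
for n,xy in X.items():
    for ii in (ims,{'scene':ims['scene']},{'top':ims['top']}):
        o,b=fit.fit(n,xy,ii,yaws=list(range(300,396,12)));print(n,list(ii),o[0],b[:3],flush=True)
E
python3 runfit2.py
```

```text
green ['scene', 'top'] (np.float64(30.435933902414433), array([436.8, 326.6, 329.4])) [(np.float64(31.44), 324), (np.float64(31.69), 336), (np.float64(32.02), 312)]
green ['scene'] (np.float64(17.421094966759384), array([434.2, 326.3, 324.6])) [(np.float64(18.2), 324), (np.float64(18.39), 312), (np.float64(18.44), 336)]
green ['top'] (np.float64(11.9147424639233), array([438.2, 327.2, 339. ])) [(np.float64(12.19), 336), (np.float64(12.33), 348), (np.float64(12.41), 324)]
coral ['scene', 'top'] (np.float64(31.35838033855606), array([436. , 194.7, 346. ])) [(np.float64(31.93), 348), (np.float64(32.27), 360), (np.float64(32.32), 336)]
coral ['scene'] (np.float64(21.953151316554287), array([436.2, 195.3, 349.6])) [(np.float64(22.1), 348), (np.float64(22.22), 360), (np.float64(22.32), 336)]
coral ['top'] (np.float64(9.333506961524538), array([435.9, 193.5, 347.4])) [(np.float64(9.83), 348), (np.float64(10.0), 336), (np.float64(10.05), 360)]
yellow ['scene', 'top'] (np.float64(22.802437468722076), array([437.6,  92.8, 326.1])) [(np.float64(23.71), 324), (np.float64(23.9), 336), (np.float64(23.9), 312)]
yellow ['scene'] (np.float64(16.673100428220714), array([437.6,  92.9, 323.9])) [(np.float64(17.09), 324), (np.float64(17.22), 336), (np.float64(17.24), 312)]
yellow ['top'] (np.float64(5.7425651900928845), array([438.8,  93.8, 338. ])) [(np.float64(6.02), 336), (np.float64(6.11), 324), (np.float64(6.43), 348)]
blue ['scene', 'top'] (np.float64(26.523036556373487), array([457.6, -76.7, 330.8])) [(np.float64(27.25), 324), (np.float64(27.3), 336), (np.float64(28.24), 312)]
blue ['scene'] (np.float64(15.498621173855968), array([457.2, -76.6, 329.9])) [(np.float64(15.92), 336), (np.float64(16.03), 324), (np.float64(16.73), 348)]
blue ['top'] (np.float64(10.943255634635447), array([455.8, -77.2, 327. ])) [(np.float64(11.22), 324), (np.float64(11.33), 312), (np.float64(11.38), 336)]
```

Run:
```python
from h import *
np.set_printoptions(precision=4,suppress=True)
A=tri((315,235),(349.5,157.5));B=tri((440.5,182),(192,151));M=tri((366.8,213),(291.7,154.7))
print(A,B,M,np.linalg.norm(B-A))
d=(B-A)[:2];print('yaw',np.degrees(np.arctan2(-d[0],d[1])))
for uv in [(349.5,157.5),(192,151),(291.7,154.7)]: print(ray_z('top',uv,.165))
for uv in [(315,235),(440.5,182),(366.8,213)]: print(ray_z('scene',uv,.165))
# grip tops: green
for n,s,t in [('green',(391.5,161),(191+4,0))]: pass
```

```text
[ 0.5896 -0.0714  0.1632] [0.6201 0.3429 0.1583] [0.6019 0.0806 0.164 ] 0.41547783814827327
yaw -4.215096869039908
[ 0.5889 -0.0718  0.165 ]
[0.6183 0.341  0.165 ]
[0.6007 0.0793 0.165 ]
[ 0.5915 -0.0715  0.165 ]
[0.6251 0.3361 0.165 ]
[0.6038 0.0819 0.165 ]
```

```bash
cat > go.py <<'E'
import sys,numpy as np
from rig import status
from scipy.spatial.transform import Rotation as Ro
np.set_printoptions(precision=1,suppress=True)
O=np.array([.605,.1274]);A=np.radians(-4.3);RX=np.array([np.cos(A),np.sin(A)]);RY=np.array([-np.sin(A),np.cos(A)])
def dw(x,y): return O+x*RX+y*RY
def des(psi):
    p=np.radians(psi);y=np.array([np.cos(p),np.sin(p),0]);z=np.array([0,0,-1.]);return np.c_[np.cross(y,z),y,z]
def plan(pts,psi):
    o=status.get_obs();R=np.array(o['eef_rot']);t=np.array(o['tcp_pos'])
    cur=np.degrees(np.arctan2(R[1,1],R[0,1]))
    print('t',round(o['clock'],2),'tcp',(t*1000).round(1),'psi',cur.round(2),'w',round(o['width'],3),'F',np.array(o['ft_force']).round(1))
    rv=Ro.from_matrix(R.T@des(psi)).as_rotvec(degrees=True)
    for p in pts: print('  to',np.array(p)*1000,'shift',R.T@(np.array(p)-t)*1000,'rot',rv)
E
python3 - <<'E'
from go import *
plan([(.437,.3265,.23),(.437,.3265,.125)],-29)
E
```

```text
t 1.5 tcp [316.5 652.3 231.3] psi 64.12 w 1.003 F [ 0.2 -0.3  0. ]
  to [437.  326.5 230. ] shift [-250.6 -240.5    1.3] rot [-0.  -0.  93.1]
  to [437.  326.5 125. ] shift [-250.6 -240.5  106.3] rot [-0.  -0.  93.1]
```

>>> jog_arm(
  steps=[
    [-25,-24,0,0,0,8,1],
    [-50,-48,0,0,0,16,1],
    [-75,-72,0,0,0,24,1],
    [-100,-96,0,0,0,32,1],
    [-125,-120,0,0,0,40,1],
    [-150,-144,0,0,0,48,1],
    [-175,-168,0,0,0,56,1],
    [-200,-192,0,0,0,64,1],
    [-225,-216,0,0,0,72,1],
    [-245,-235,0,0,0,80,1],
    [-251,-240,0,0,0,88,1],
    [-251,-240,0,0,0,93,1],
    [-251,-240,0,0,0,93,1],
    [-251,-240,0,0,0,93,1],
  ],
)

```text
clock: 2.9
tcp_pos: [0.4374, 0.3272, 0.2314]
eef_rot: [[0.481, 0.877, 0.0], [0.877, -0.481, 0.0], [0.0, -0.0, -1.0]]
ft_force: [-0.7, -0.3, -0.0]
width: 1.0
```

Run:
```python
from go import *
plan([(.437,.3265,.23),(.437,.3265,.125)],-29)
from h import *
for n in("scene","top"): cv2.imwrite(f"pics/{n}1.png",imaging.get_image(n)[:,:,::-1])
a=cv2.imread('pics/scene1.png')[90:250,300:460];b=cv2.imread('pics/top1.png')[160:260,150:270]
a=cv2.resize(a,(400,400));b=cv2.resize(b,(400,333));b=cv2.copyMakeBorder(b,0,67,0,0,cv2.BORDER_CONSTANT);cv2.imwrite('pics/v1.png',np.hstack([a,b]))
```

```text
t 2.9 tcp [437.4 327.2 231.4] psi -28.73 w 1.0 F [-0.7 -0.3 -0. ]
  to [437.  326.5 230. ] shift [-0.9 -0.   1.4] rot [-0.  -0.   0.3]
  to [437.  326.5 125. ] shift [ -0.9  -0.  106.4] rot [-0.  -0.   0.3]
```

View pics/v1.png

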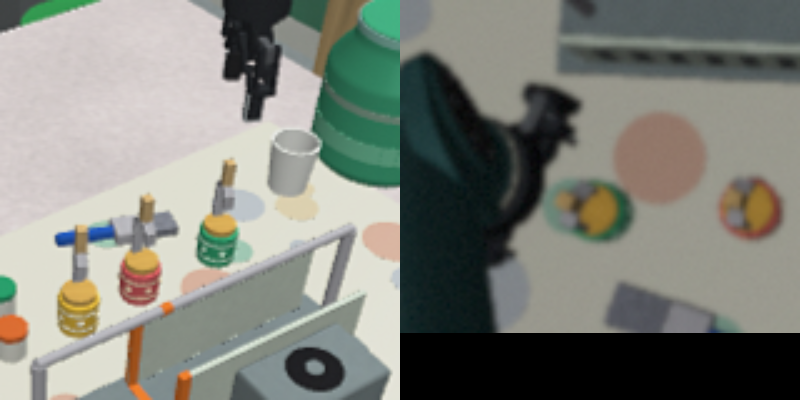

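Run:
```python
from h import *
print(proj('scene',[.437,.327,.231]),proj('top',[.437,.327,.231]))
c=imaging.camera_params('scene');print(c['tvec'],c['rvec'],CP['scene']['tvec'])
o=status.get_obs();print(o['tcp_pos'],o['clock'],o['q'])
for n in("scene","top"): cv2.imwrite(f"pics/{n}2.png",imaging.get_image(n)[:,:,::-1])
a=cv2.imread('pics/scene2.png')[90:250,300:460];b=cv2.imread('pics/top2.png')[160:260,150:270]
a=cv2.resize(a,(400,400));b=cv2.resize(b,(400,333));b=cv2.copyMakeBorder(b,0,67,0,0,cv2.BORDER_CONSTANT);cv2.imwrite('pics/v2.png',np.hstack([a,b]))
```

```text
[[395.53305376 132.93310785]] [[191.08214148 217.68481434]]
[-0.30764999 -0.16627719  1.42472295] [ 2.09643355  1.09046178 -0.45470824] [-0.30764999 -0.16627719  1.42472295]
[0.43739606 0.3273133  0.2313599 ] 3.0 [-63.55916969  23.22535159  29.29799775 116.27019588 -16.05070554
  44.33665824 -53.40862593]
```

View pics/v2.png

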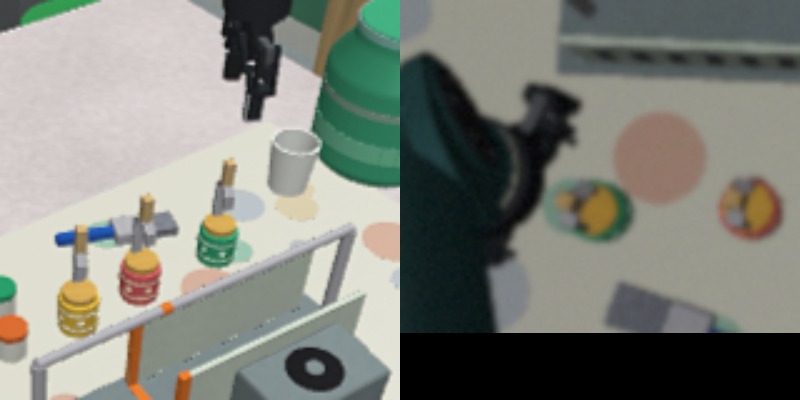

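Run:
```python
from h import *
print(proj('scene',[.437,.327,.156]),proj('top',[.437,.327,.156]), ray_z('top',(200,218.5),.156),ray_z('scene',(391.6,154.8),.156),tri((391.6,154.8),(199.5,218.5)))
```

```text
[[392.0553499  153.62322625]] [[198.2216262  219.94810996]] [0.44064552 0.32236134 0.156     ] [0.44086318 0.32148208 0.156     ] [0.44035566 0.32338772 0.15507147]
```

>>> jog_arm(
  steps=[
    [-2.6,3.2,20,0,0,0,1],
    [-2.6,3.2,45,0,0,0,1],
    [-2.6,3.2,70,0,0,0,1],
    [-2.6,3.2,92,0,0,0,1],
    [-2.6,3.2,105,0,0,0,1],
    [-2.6,3.2,105,0,0,0,1],
  ],
)

```text
clock: 3.7
tcp_pos: [0.4382, 0.3224, 0.1248]
eef_rot: [[0.483, 0.876, -0.003], [0.876, -0.483, -0.002], [-0.003, -0.001, -1.0]]
ft_force: [-0.6, 0.1, -0.1]
width: 0.999
```

```bash
cat > snap.py <<'E'
import sys,cv2,numpy as np
from rig import imaging
from h import proj
# usage: snap.py name x y z half
nm=sys.argv[1];P=[float(a) for a in sys.argv[2:5]];hs=int(sys.argv[5]) if len(sys.argv)>5 else 50
o=[]
for n in('scene','top'):
    im=imaging.get_image(n)[:,:,::-1].copy();cv2.imwrite(f'pics/{n}_{nm}.png',im)
    u,v=proj(n,P)[0].astype(int);u=min(max(u,hs),639-hs);v=min(max(v,hs),399-hs)
    c=cv2.resize(im[v-hs:v+hs,u-hs:u+hs],(400,400),interpolation=cv2.INTER_CUBIC)
    if n=='top': c=np.clip(c.astype(float)*1.5,0,255).astype('uint8')
    o.append(c)
cv2.imwrite(f'pics/v_{nm}.png',np.hstack(o))
E
python3 snap.py g1 .439 .323 .12 30
```

```text
(no output)
```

View pics/v_g1.png

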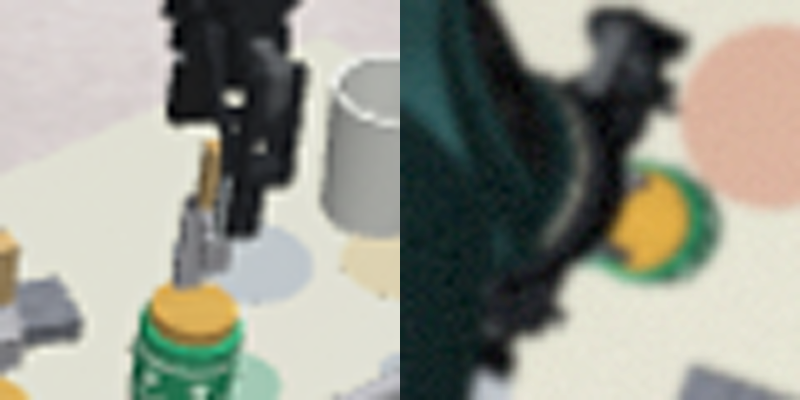

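>>> jog_arm(
  steps=[
    [0,0,0,0,0,0,0.5],
    [0,0,0,0,0,0,0],
    [0,0,0,0,0,0,0],
    [0,0,0,0,0,0,0],
    [0,0,0,0,0,0,0],
    [0,0,0,0,0,0,0],
    [0,0,0,0,0,0,0],
    [0,0,0,0,0,0,0],
  ],
  newtons=40,
)

```text
clock: 4.6
tcp_pos: [0.4391, 0.3233, 0.1265]
eef_rot: [[0.483, 0.876, -0.0], [0.876, -0.483, 0.0], [0.0, -0.0, -1.0]]
ft_force: [-1.2, 0.3, 3.5]
width: 0.158
```

```bash
python3 snap.py g2 .439 .323 .12 30
```

```text
(no output)
```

View pics/v_g2.png

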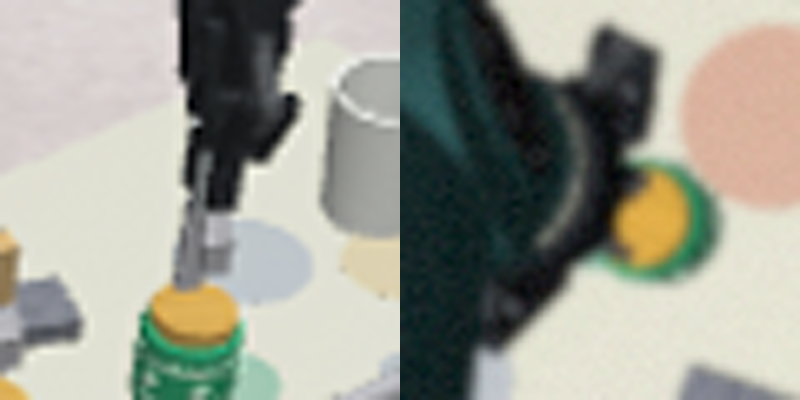

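Run:
```python
from go import *
a=dw(-.095,-.115)
plan([(.439,.323,.247),(.48,.28,.247),(*a,.247)],-4.3)
```

```text
t 4.7 tcp [439.1 323.2 126.5] psi -28.88 w 0.155 F [-0.5  1.1  3.6]
  to [439. 323. 247.] shift [  -0.2   -0.  -120.5] rot [ -0.   -0.  -24.6]
  to [480. 280. 247.] shift [ -18.    56.7 -120.5] rot [ -0.   -0.  -24.6]
  to [501.6  19.8 247. ] shift [-235.4  201.2 -120.6] rot [ -0.   -0.  -24.6]
```

>>> jog_arm(
  steps=[
    [0,0,-20,0,0,0,0],
    [0,0,-45,0,0,0,0],
    [0,0,-75,0,0,0,0],
    [0,0,-100,0,0,-3,0],
    [-5,20,-120,0,0,-6,0],
    [-18,45,-120,0,0,-9,0],
    [-35,60,-120,0,0,-12,0],
    [-55,78,-120,0,0,-15,0],
    [-75,96,-120,0,0,-18,0],
    [-95,112,-120,0,0,-21,0],
    [-115,126,-120,0,0,-24,0],
    [-135,139,-120,0,0,-24.6,0],
    [-155,152,-120,0,0,-24.6,0],
    [-175,165,-120,0,0,-24.6,0],
    [-195,178,-120,0,0,-24.6,0],
    [-213,190,-120,0,0,-24.6,0],
    [-228,198,-120,0,0,-24.6,0],
    [-235,201,-120,0,0,-24.6,0],
    [-235,201,-120,0,0,-24.6,0],
    [-235,201,-120,0,0,-24.6,0],
  ],
)

```text
clock: 6.7
tcp_pos: [0.5014, 0.0209, 0.246]
eef_rot: [[0.074, 0.997, -0.0], [0.997, -0.074, 0.0], [0.0, -0.001, -1.0]]
ft_force: [0.8, -0.0, -1.5]
width: 0.15
```

```bash
python3 snap.py g3 .53 .02 .15 45;  python3 - <<'E'
from go import *
plan([(*dw(-.095,-.115),.213),(*dw(0,-.115),.213),(*dw(0,-.115),.179)],-4.3)
E
```

```text
t 6.8 tcp [501.6  21.4 246.1] psi -4.17 w 0.157 F [-0.  -0.1 -2.2]
  to [501.6  19.8 213. ] shift [-1.6  0.2 33.1] rot [-0.  -0.   0.1]
  to [596.4  12.7 213. ] shift [-1.8 95.2 33.1] rot [-0.  -0.   0.1]
  to [596.4  12.7 179. ] shift [-1.8 95.2 67.1] rot [-0.  -0.   0.1]
```

View pics/v_g3.png

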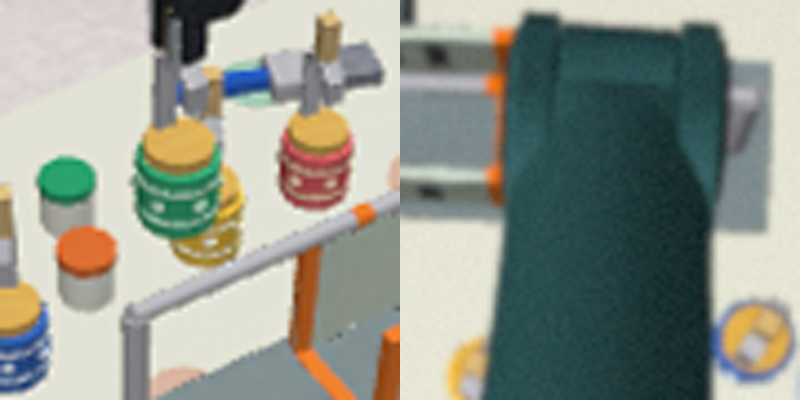

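>>> jog_arm(
  steps=[
    [-2,0,12,0,0,0,0],
    [-2,0,25,0,0,0,0],
    [-2,0,31.5,0,0,0,0],
    [-2,12,31.5,0,0,0,0],
    [-2,25,31.5,0,0,0,0],
    [-2,38,31.5,0,0,0,0],
    [-2,50,31.5,0,0,0,0],
    [-2,60,31.5,0,0,0,0],
    [-2,60,31.5,0,0,0,0],
  ],
)

```text
clock: 7.7
tcp_pos: [0.5636, 0.0134, 0.2151]
eef_rot: [[0.075, 0.997, 0.002], [0.997, -0.075, -0.0], [-0.0, 0.002, -1.0]]
ft_force: [-0.3, 0.7, -0.9]
width: 0.156
```

```bash
python3 snap.py g4 .58 .02 .17 35
```

```text
(no output)
```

View pics/v_g4.png

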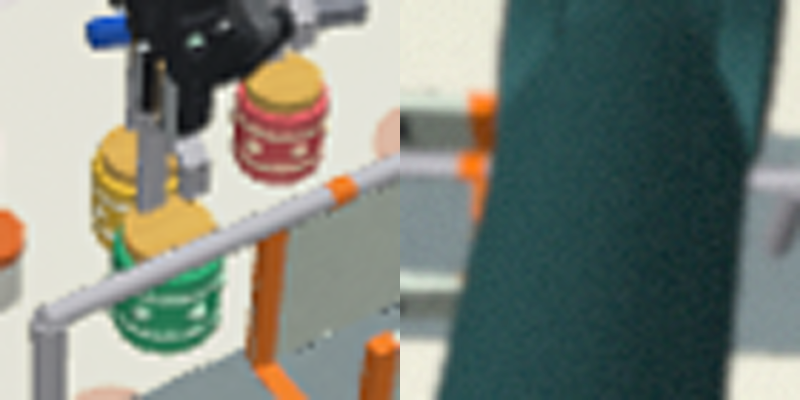

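>>> jog_arm(
  steps=[
    [0,10,0,0,0,0,0],
    [0,20,0,0,0,0,0],
    [0,29,0,0,0,0,0],
    [0,33,0,0,0,0,0],
    [0,33,0,0,0,0,0],
  ],
)

```text
clock: 8.3
tcp_pos: [0.5951, 0.0111, 0.2148]
eef_rot: [[0.075, 0.997, 0.001], [0.997, -0.075, -0.0], [-0.0, 0.001, -1.0]]
ft_force: [0.2, 0.3, -1.6]
width: 0.153
```

```bash
python3 snap.py g5 .6 .02 .17 35
```

```text
(no output)
```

View pics/v_g5.png

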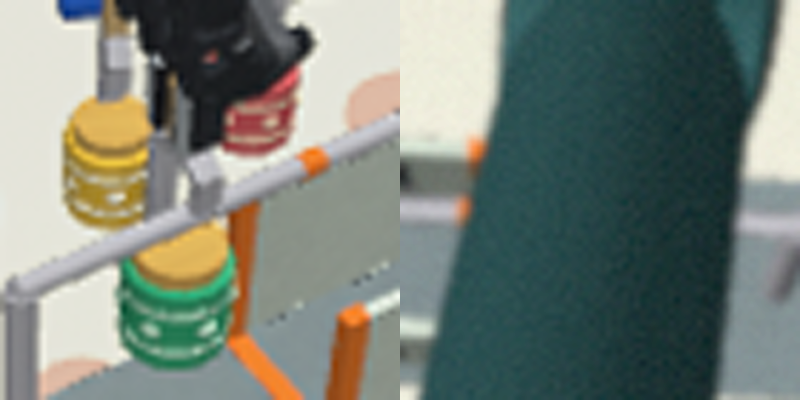

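>>> jog_arm(
  steps=[
    [0,1,8,0,0,0,0],
    [0,1,16,0,0,0,0],
    [0,1,24,0,0,0,0],
    [0,1,30,0,0,0,0],
    [0,1,32.5,0,0,0,0],
    [0,1,32.5,0,0,0,0],
  ],
)

```text
clock: 9.0
tcp_pos: [0.5953, 0.011, 0.182]
eef_rot: [[0.075, 0.997, -0.0], [0.997, -0.075, -0.0], [-0.0, -0.0, -1.0]]
ft_force: [0.6, -0.3, -1.1]
width: 0.155
```

```bash
python3 snap.py g6 .6 .02 .15 35;  python3 - <<'E'
from go import *
plan([(*dw(0,.172),.182)],-4.3)
E
```

```text
t 9.1 tcp [595.1  11.  182.2] psi -4.29 w 0.153 F [-0.1 -0.  -0.4]
  to [617.9 298.9 182. ] shift [288.8   1.2   0.2] rot [-0.  0.  0.]
```

View pics/v_g6.png

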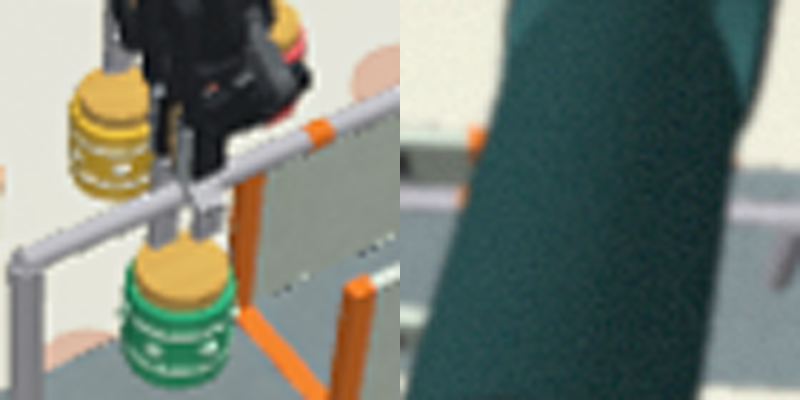

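>>> jog_arm(
  steps=[
    [8,0,0,0,0,0,0],
    [24,0,0,0,0,0,0],
    [42,0,0,0,0,0,0],
    [60,0,0,0,0,0,0],
    [78,0,0,0,0,0,0],
    [96,0,0,0,0,0,0],
    [114,0,0,0,0,0,0],
    [132,0,0,0,0,0,0],
    [150,0,0,0,0,0,0],
    [168,0,0,0,0,0,0],
    [186,0,0,0,0,0,0],
    [204,0,0,0,0,0,0],
    [222,0,0,0,0,0,0],
    [240,0,0,0,0,0,0],
    [256,0,0,0,0,0,0],
    [270,0,0,0,0,0,0],
    [280,0,0,0,0,0,0],
    [286,0,0,0,0,0,0],
    [288,0,0,0,0,0,0],
    [288,0,0,0,0,0,0],
  ],
)

```text
clock: 11.1
tcp_pos: [0.6167, 0.2978, 0.1823]
eef_rot: [[0.075, 0.997, -0.0], [0.997, -0.075, -0.001], [-0.001, -0.0, -1.0]]
ft_force: [-0.6, -0.2, -0.9]
width: 0.156
```

```bash
python3 snap.py g7 .62 .28 .15 45
```

```text
(no output)
```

View pics/v_g7.png

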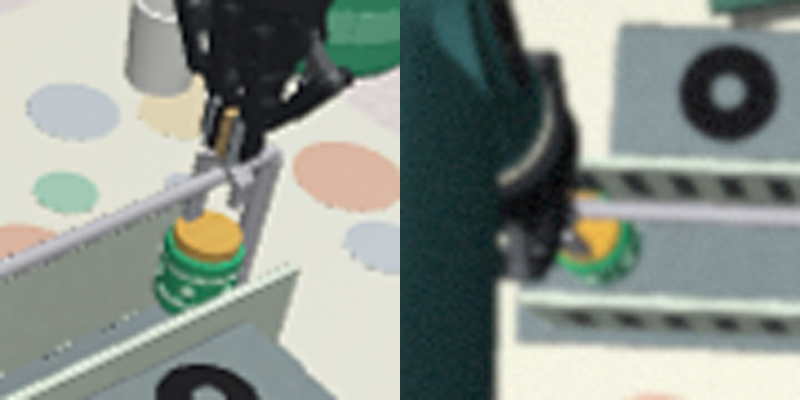

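>>> jog_arm(
  steps=[
    [0,0,1.5,0,0,0,0],
    [0,0,1.5,0,0,0,0.25],
    [0,0,1.5,0,0,0,0.4],
    [0,0,1.5,0,0,0,0.6],
    [0,0,1.5,0,0,0,0.8],
    [0,0,0,0,0,0,0.8],
    [0,0,-10,0,0,0,0.8],
    [0,0,-30,0,0,0,0.8],
    [0,0,-55,0,0,0,1],
    [0,0,-75,0,0,0,1],
  ],
)

```text
clock: 12.2
tcp_pos: [0.6173, 0.2983, 0.2595]
eef_rot: [[0.075, 0.997, 0.002], [0.997, -0.075, 0.001], [0.001, 0.002, -1.0]]
ft_force: [0.7, 0.3, 0.4]
width: 1.005
```

```bash
python3 snap.py g8 .62 .28 .15 45
python3 - <<'E'
from h import *
for q in ["lantern_green","lantern_coral","lantern_yellow","lantern_blue"]:
  for n in("scene","top"):
    print(n,q,[(np.array(x['xyz']).round(4).tolist(),round(x['score'],2),) for x in spotter.pinpoint(n,q)[:2]])
E
```

```text
scene lantern_green [([0.4385, 0.0912, -0.0008], 0.66), ([0.6172, 0.2962, 0.0502], 0.65)]
top lantern_green [([0.6205, 0.3004, 0.0538], 0.91)]
scene lantern_coral [([0.4333, 0.1928, -0.0036], 0.83), ([0.3298, 0.2363, -0.0009], 0.69)]
top lantern_coral [([0.438, 0.1971, -0.0009], 0.86)]
scene lantern_yellow [([0.4412, 0.0933, 0.0011], 0.6)]
top lantern_yellow [([0.4366, 0.0974, 0.0006], 0.6)]
scene lantern_blue [([0.4561, -0.0777, -0.0044], 0.74)]
top lantern_blue [([0.4556, -0.0805, -0.0005], 0.74)]
```

View pics/v_g8.png

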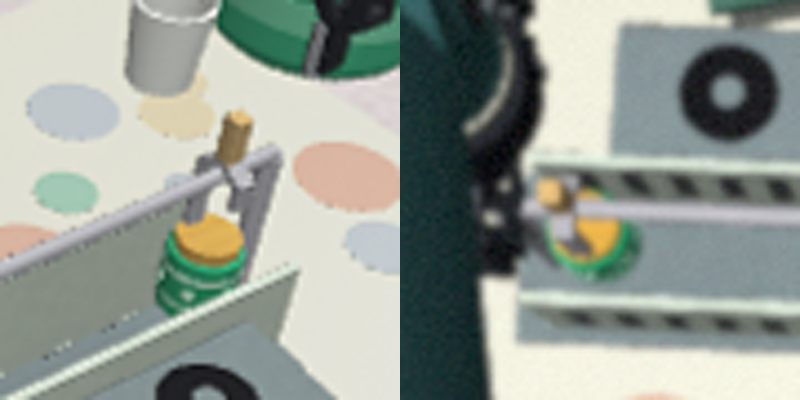

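View pics/scene_g8.png

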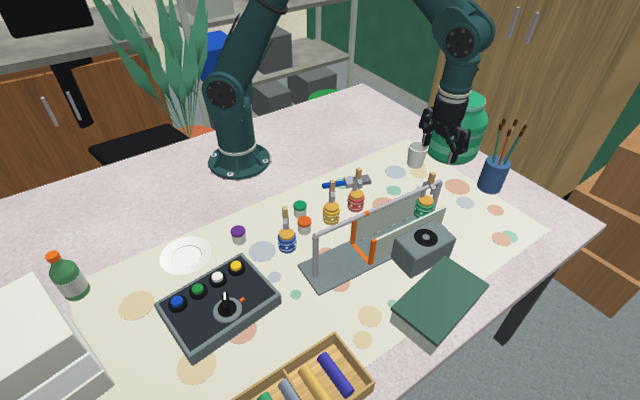

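Run:
```python
from go import *
plan([(.436,.195,.235),(.436,.195,.129)],-13)
```

```text
t 12.7 tcp [616.1 298.1 256.2] psi -4.28 w 1.004 F [ 0.7  0.6 -0.2]
  to [436. 195. 235.] shift [-116.2 -171.9   21.6] rot [-0.1  0.1  8.7]
  to [436. 195. 129.] shift [-116.1 -171.7  127.6] rot [-0.1  0.1  8.7]
```

>>> jog_arm(
  steps=[
    [-14,-20,0,0,0,1,1],
    [-34,-50,0,0,0,3,1],
    [-56,-82,5,0,0,5,1],
    [-78,-114,10,0,0,7,1],
    [-98,-145,15,0,0,8.7,1],
    [-112,-165,21,0,0,8.7,1],
    [-116,-172,40,0,0,8.7,1],
    [-116,-172,65,0,0,8.7,1],
    [-116,-172,90,0,0,8.7,1],
    [-116,-172,112,0,0,8.7,1],
    [-116,-172,126,0,0,8.7,1],
    [-116,-172,127,0,0,8.7,1],
    [-116,-172,127,0,0,8.7,1],
  ],
)

```text
clock: 14.0
tcp_pos: [0.4366, 0.1952, 0.1302]
eef_rot: [[0.225, 0.974, -0.001], [0.974, -0.225, -0.001], [-0.001, -0.0, -1.0]]
ft_force: [-0.5, 0.6, 0.5]
width: 1.0
```

```bash
python3 snap.py c1 .436 .195 .12 35
```

```text
(no output)
```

View pics/v_c1.png

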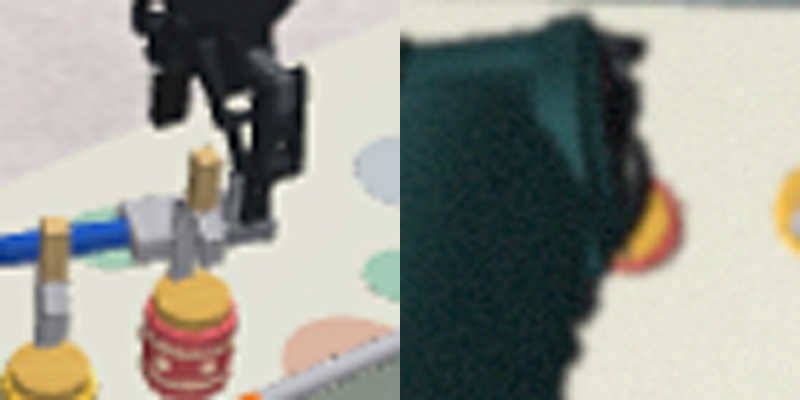

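>>> jog_arm(
  steps=[
    [0,0,0,0,0,0,0.5],
    [0,0,0,0,0,0,0],
    [0,0,0,0,0,0,0],
    [0,0,0,0,0,0,0],
    [0,0,0,0,0,0,0],
    [0,0,0,0,0,0,0],
    [0,0,0,0,0,0,0],
    [0,0,0,0,0,0,0],
  ],
  newtons=40,
)

```text
clock: 14.9
tcp_pos: [0.437, 0.1955, 0.1305]
eef_rot: [[0.225, 0.974, 0.001], [0.974, -0.225, 0.0], [0.0, 0.001, -1.0]]
ft_force: [-0.0, 0.1, 3.1]
width: 0.154
```

Run:
```python
from go import *
plan([(.436,.195,.25),(.48,.15,.25),(*dw(-.095,-.115),.25)],-4.3)
```

```text
t 14.9 tcp [437.  195.5 130.5] psi -12.99 w 0.154 F [-0.   0.1  3.1]
  to [436. 195. 250.] shift [  -0.7   -0.7 -119.5] rot [ 0.  -0.  -8.7]
  to [480. 150. 250.] shift [ -34.6   52.3 -119.5] rot [ 0.  -0.  -8.7]
  to [501.6  19.8 250. ] shift [-156.6  102.6 -119.5] rot [ 0.  -0.  -8.7]
```

>>> jog_arm(
  steps=[
    [0,0,-20,0,0,0,0],
    [0,0,-45,0,0,0,0],
    [0,0,-75,0,0,0,0],
    [0,0,-100,0,0,-2,0],
    [-5,15,-118,0,0,-4,0],
    [-15,34,-119,0,0,-6,0],
    [-30,50,-119,0,0,-8,0],
    [-50,58,-119,0,0,-8.7,0],
    [-70,67,-119,0,0,-8.7,0],
    [-90,75,-119,0,0,-8.7,0],
    [-110,83,-119,0,0,-8.7,0],
    [-130,91,-119,0,0,-8.7,0],
    [-147,98,-115,0,0,-8.7,0],
    [-155,102,-107,0,0,-8.7,0],
    [-157,103,-97,0,0,-8.7,0],
    [-157,103,-88,0,0,-8.7,0],
    [-157,103,-88,0,0,-8.7,0],
    [-157,103,-88,0,0,-8.7,0],
  ],
)

```text
clock: 16.7
tcp_pos: [0.5012, 0.0203, 0.2177]
eef_rot: [[0.073, 0.997, -0.001], [0.997, -0.073, 0.0], [-0.0, -0.001, -1.0]]
ft_force: [0.0, 0.1, -1.0]
width: 0.155
```

```bash
python3 snap.py c2 .53 .02 .15 45;  python3 - <<'E'
from go import *
plan([(*dw(-.001,-.115),.2185),(*dw(-.001,-.115),.186)],-4.3)
E
```

```text
t 16.8 tcp [501.8  20.  218.4] psi -4.21 w 0.16 F [-0.  -1.2 -0.4]
  to [595.4  12.8 218.5] shift [-0.4 93.9 -0.1] rot [ 0.  -0.   0.1]
  to [595.4  12.8 186. ] shift [-0.4 93.9 32.4] rot [ 0.  -0.   0.1]
```

View pics/v_c2.png

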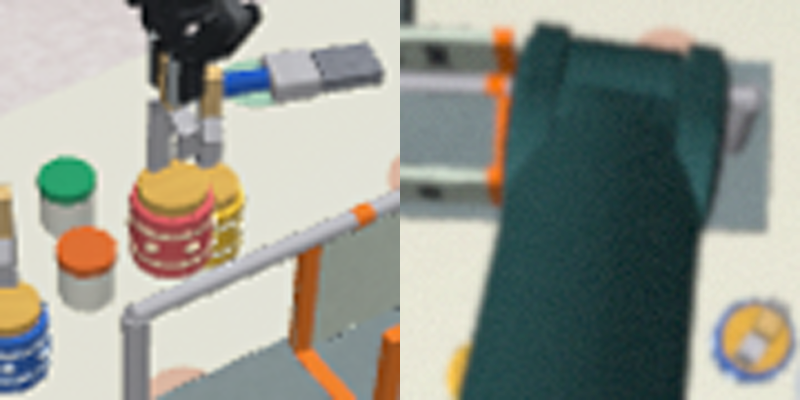

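Coral is upright in the grip. I'll hook it the same way.

>>> jog_arm(
  steps=[
    [0,12,0,0,0,0,0],
    [0,27,0,0,0,0,0],
    [0,42,0,0,0,0,0],
    [0,57,0,0,0,0,0],
    [0,71,0,0,0,0,0],
    [0,84,0,0,0,0,0],
    [0,92,0,0,0,0,0],
    [0,94,0,0,0,0,0],
    [0,94,0,0,0,0,0],
    [0,94,8,0,0,0,0],
    [0,94,16,0,0,0,0],
    [0,94,24,0,0,0,0],
    [0,94,30,0,0,0,0],
    [0,94,32.5,0,0,0,0],
    [0,94,32.5,0,0,0,0],
  ],
)

```text
clock: 18.3
tcp_pos: [0.5956, 0.0122, 0.1857]
eef_rot: [[0.075, 0.997, 0.0], [0.997, -0.075, -0.0], [-0.0, 0.0, -1.0]]
ft_force: [0.4, 0.7, -1.6]
width: 0.157
```

```bash
python3 snap.py c3 .6 .02 .15 35;  python3 - <<'E'
from go import *
plan([(*dw(0,.113),.186)],-4.3)
E
```

```text
t 18.4 tcp [595.4  12.2 185.8] psi -4.29 w 0.153 F [ 0.8  0.3 -1.1]
  to [613.5 240.1 186. ] shift [228.6   1.   -0.2] rot [0. 0. 0.]
```

View pics/v_c3.png

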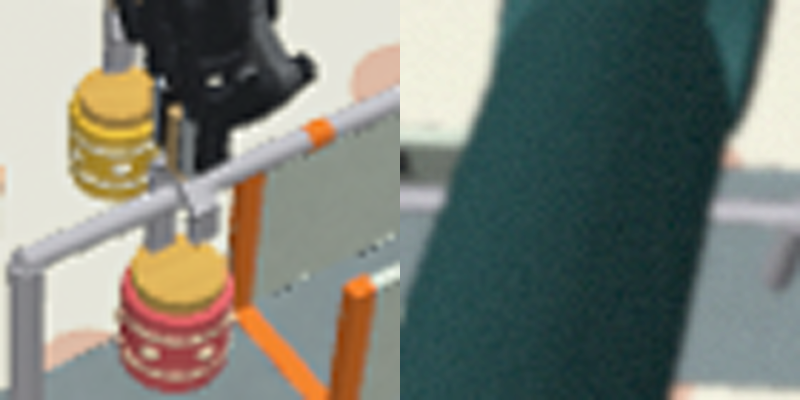

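>>> jog_arm(
  steps=[
    [8,0,0,0,0,0,0],
    [24,0,0,0,0,0,0],
    [42,0,0,0,0,0,0],
    [60,0,0,0,0,0,0],
    [78,0,0,0,0,0,0],
    [96,0,0,0,0,0,0],
    [114,0,0,0,0,0,0],
    [132,0,0,0,0,0,0],
    [150,0,0,0,0,0,0],
    [168,0,0,0,0,0,0],
    [186,0,0,0,0,0,0],
    [202,0,0,0,0,0,0],
    [214,0,0,0,0,0,0],
    [222,0,0,0,0,0,0],
    [227,0,0,0,0,0,0],
    [228,0,0,0,0,0,0],
    [228,0,0,0,0,0,0],
  ],
)

```text
clock: 20.1
tcp_pos: [0.6124, 0.2389, 0.1858]
eef_rot: [[0.076, 0.997, 0.0], [0.997, -0.076, -0.001], [-0.001, 0.0, -1.0]]
ft_force: [0.1, -0.7, -1.3]
width: 0.157
```

```bash
python3 snap.py c4 .617 .25 .15 45
```

```text
(no output)
```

View pics/v_c4.png

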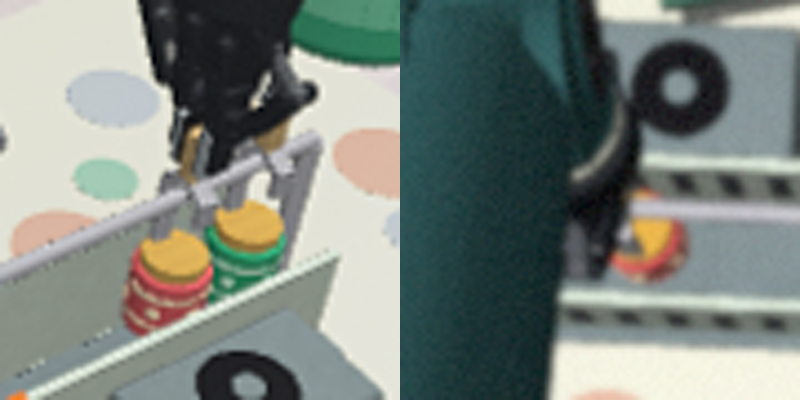

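>>> jog_arm(
  steps=[
    [0,0,1.3,0,0,0,0],
    [0,0,1.3,0,0,0,0.25],
    [0,0,1.3,0,0,0,0.4],
    [0,0,1.3,0,0,0,0.6],
    [0,0,1.3,0,0,0,0.8],
    [0,0,0,0,0,0,0.8],
    [0,0,-10,0,0,0,0.8],
    [0,0,-30,0,0,0,0.8],
    [0,0,-55,0,0,0,1],
    [0,0,-75,0,0,0,1],
  ],
)

```text
clock: 21.2
tcp_pos: [0.6129, 0.2396, 0.2629]
eef_rot: [[0.075, 0.997, 0.002], [0.997, -0.075, 0.0], [0.001, 0.002, -1.0]]
ft_force: [0.1, -0.2, 0.2]
width: 1.001
```

```bash
python3 snap.py c5 .617 .25 .15 45
python3 - <<'E'
from h import *
for q in ["lantern_green","lantern_coral","lantern_yellow","lantern_blue"]:
  for n in("scene","top"):
    print(n,q,[(np.array(x['xyz']).round(4).tolist(),round(x['score'],2),) for x in spotter.pinpoint(n,q)[:2]])
from go import *
plan([(.438,.0945,.235),(.438,.0945,.129)],-31)
E
```

```text
scene lantern_green [([0.5005, -0.4038, 0.0691], 0.17)]
top lantern_green []
scene lantern_coral [([0.6188, 0.2365, 0.0547], 0.76), ([0.3779, 0.5219, -0.0006], 0.5)]
top lantern_coral [([0.3743, 0.5184, 0.005], 0.68), ([0.6181, 0.2356, 0.0525], 0.65)]
scene lantern_yellow [([0.4395, 0.0925, -0.0009], 0.65), ([0.6069, 0.1264, 0.0022], 0.62)]
top lantern_yellow [([0.4376, 0.0949, -0.0001], 0.79), ([0.3288, 0.2404, 0.0003], 0.61)]
scene lantern_blue [([0.4564, -0.0752, -0.0019], 0.67), ([0.6013, 0.0722, 0.1668], 0.19)]
top lantern_blue [([0.4561, -0.08, -0.001], 0.74), ([0.378, 0.5179, 0.0038], 0.64)]
t 21.7 tcp [611.8 239.5 259.8] psi -4.29 w 1.001 F [-0.3  0.2 -0.4]
  to [438.   94.5 235. ] shift [-157.6 -162.5   25.2] rot [-0.1  0.1 26.7]
  to [438.   94.5 129. ] shift [-157.5 -162.3  131.2] rot [-0.1  0.1 26.7]
```

View pics/v_c5.png

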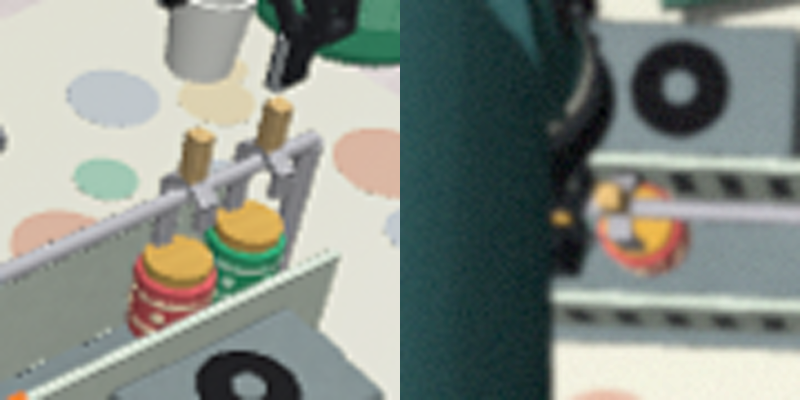

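View pics/scene_c5.png

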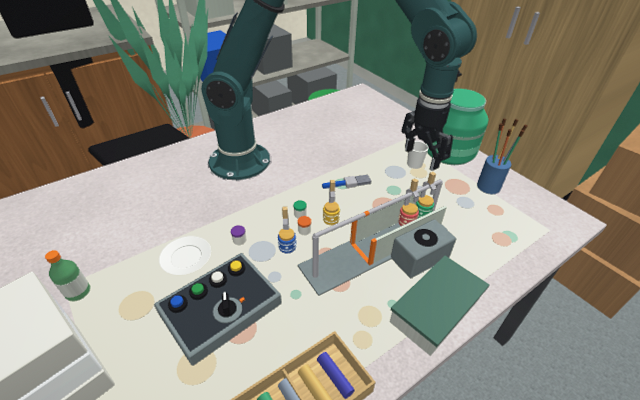

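>>> jog_arm(
  steps=[
    [-14,-15,0,0,0,2,1],
    [-34,-35,0,0,0,5,1],
    [-56,-58,5,0,0,9,1],
    [-78,-81,10,0,0,13,1],
    [-100,-104,15,0,0,17,1],
    [-122,-127,20,0,0,20,1],
    [-142,-147,25,0,0,24,1],
    [-154,-159,32,0,0,26.7,1],
    [-157,-162,45,0,0,26.7,1],
    [-157,-162,68,0,0,26.7,1],
    [-157,-162,92,0,0,26.7,1],
    [-157,-162,115,0,0,26.7,1],
    [-157,-162,129,0,0,26.7,1],
    [-157,-162,131,0,0,26.7,1],
    [-157,-162,131,0,0,26.7,1],
  ],
)

```text
clock: 23.2
tcp_pos: [0.4391, 0.0949, 0.1296]
eef_rot: [[0.515, 0.857, -0.001], [0.857, -0.515, -0.001], [-0.001, -0.0, -1.0]]
ft_force: [0.3, -0.5, 0.6]
width: 0.998
```

```bash
python3 snap.py y1 .438 .095 .12 35
```

```text
(no output)
```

View pics/v_y1.png

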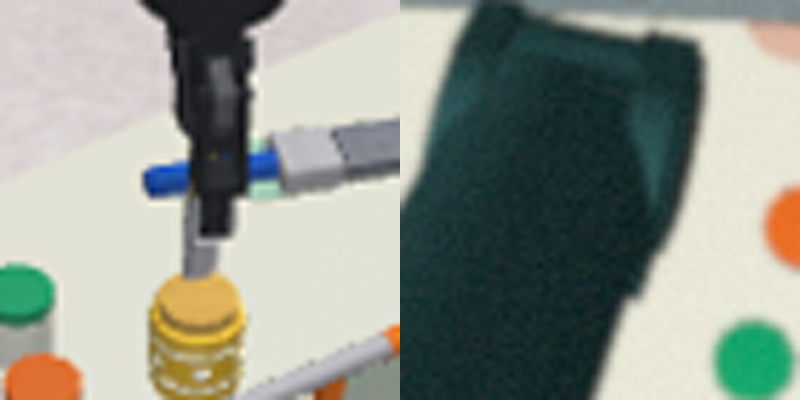

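>>> jog_arm(
  steps=[
    [0,0,0,0,0,0,0.5],
    [0,0,0,0,0,0,0],
    [0,0,0,0,0,0,0],
    [0,0,0,0,0,0,0],
    [0,0,0,0,0,0,0],
    [0,0,0,0,0,0,0],
    [0,0,0,0,0,0,0],
    [0,0,0,0,0,0,0],
  ],
  newtons=40,
)

```text
clock: 24.1
tcp_pos: [0.439, 0.0954, 0.13]
eef_rot: [[0.515, 0.857, -0.0], [0.857, -0.515, 0.001], [0.0, -0.001, -1.0]]
ft_force: [-1.0, 1.3, 4.4]
width: 0.16
```

Run:
```python
from go import *
plan([(.438,.095,.25),(.48,.075,.25),(*dw(-.095,-.115),.25),(*dw(-.095,-.115),.218)],-4.3)
```

```text
t 24.1 tcp [439.   95.4 130. ] psi -30.98 w 0.16 F [-1.   1.3  4.4]
  to [438.  95. 250.] shift [  -0.8   -0.7 -120. ] rot [ -0.   -0.  -26.7]
  to [480.  75. 250.] shift [   3.6   45.6 -120. ] rot [ -0.   -0.  -26.7]
  to [501.6  19.8 250. ] shift [ -32.5   92.6 -120.1] rot [ -0.   -0.  -26.7]
  to [501.6  19.8 218. ] shift [-32.5  92.6 -88.1] rot [ -0.   -0.  -26.7]
```

>>> jog_arm(
  steps=[
    [0,0,-20,0,0,0,0],
    [0,0,-45,0,0,0,0],
    [0,0,-75,0,0,0,0],
    [0,0,-100,0,0,-3,0],
    [0,15,-118,0,0,-7,0],
    [0,30,-120,0,0,-11,0],
    [0,45,-120,0,0,-15,0],
    [-10,60,-120,0,0,-19,0],
    [-20,75,-115,0,0,-23,0],
    [-28,86,-108,0,0,-26,0],
    [-32,92,-98,0,0,-26.7,0],
    [-32.5,92.6,-90,0,0,-26.7,0],
    [-32.5,92.6,-88,0,0,-26.7,0],
    [-32.5,92.6,-88,0,0,-26.7,0],
  ],
)

```text
clock: 25.5
tcp_pos: [0.5011, 0.0202, 0.2172]
eef_rot: [[0.074, 0.997, -0.002], [0.997, -0.074, -0.0], [-0.0, -0.002, -1.0]]
ft_force: [-0.1, -0.3, -0.8]
width: 0.149
```

```bash
python3 snap.py y2 .53 .02 .15 45;  python3 - <<'E'
from go import *
plan([(*dw(-.001,-.115),.218),(*dw(-.001,-.115),.1855)],-4.3)
E
```

```text
t 25.6 tcp [501.7  20.3 217.9] psi -4.23 w 0.158 F [-0.2  1.  -1.2]
  to [595.4  12.8 218. ] shift [-0.5 94.  -0.1] rot [ 0.  -0.   0.1]
  to [595.4  12.8 185.5] shift [-0.5 94.  32.4] rot [ 0.  -0.   0.1]
```

View pics/v_y2.png

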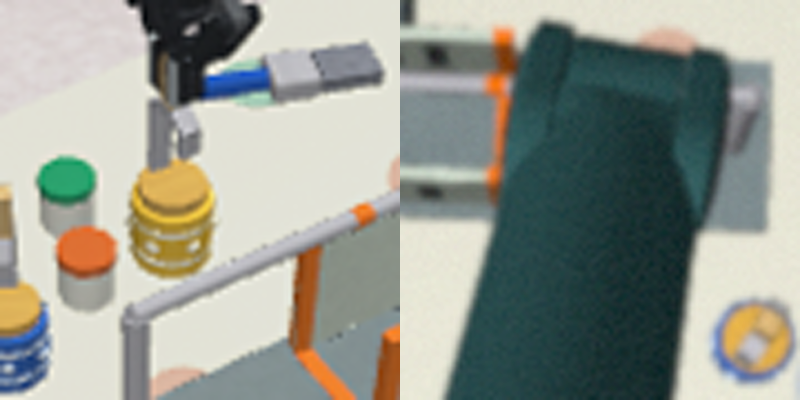

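>>> jog_arm(
  steps=[
    [0,12,0,0,0,0,0],
    [0,27,0,0,0,0,0],
    [0,42,0,0,0,0,0],
    [0,57,0,0,0,0,0],
    [0,71,0,0,0,0,0],
    [0,84,0,0,0,0,0],
    [0,92,0,0,0,0,0],
    [0,94,0,0,0,0,0],
    [0,94,0,0,0,0,0],
    [0,94,8,0,0,0,0],
    [0,94,16,0,0,0,0],
    [0,94,24,0,0,0,0],
    [0,94,30,0,0,0,0],
    [0,94,32.5,0,0,0,0],
    [0,94,32.5,0,0,0,0],
  ],
)

```text
clock: 27.1
tcp_pos: [0.5957, 0.0126, 0.1852]
eef_rot: [[0.075, 0.997, 0.0], [0.997, -0.075, -0.0], [-0.0, 0.0, -1.0]]
ft_force: [-0.2, -0.7, -0.4]
width: 0.152
```

```bash
python3 snap.py y3 .6 .02 .15 35;  python3 - <<'E'
from go import *
plan([(*dw(0,.054),.1855)],-4.3)
E
```

```text
t 27.2 tcp [595.5  12.6 185.3] psi -4.29 w 0.151 F [-0.5  0.7 -1.4]
  to [609.  181.2 185.5] shift [169.2   0.9  -0.2] rot [0. 0. 0.]
```

View pics/v_y3.png

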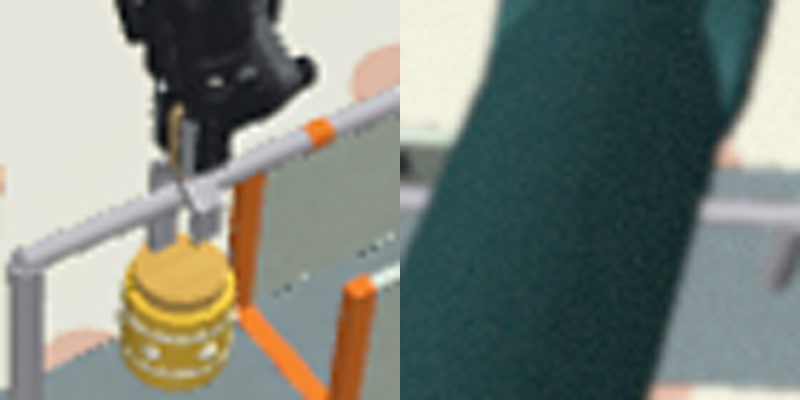

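>>> jog_arm(
  steps=[
    [8,0,0,0,0,0,0],
    [24,0,0,0,0,0,0],
    [42,0,0,0,0,0,0],
    [60,0,0,0,0,0,0],
    [78,0,0,0,0,0,0],
    [96,0,0,0,0,0,0],
    [114,0,0,0,0,0,0],
    [130,0,0,0,0,0,0],
    [145,0,0,0,0,0,0],
    [156,0,0,0,0,0,0],
    [164,0,0,0,0,0,0],
    [167,0,0,0,0,0,0],
    [168,0,0,0,0,0,0],
    [168,0,0,0,0,0,0],
  ],
)

```text
clock: 28.6
tcp_pos: [0.608, 0.1793, 0.1854]
eef_rot: [[0.076, 0.997, -0.0], [0.997, -0.076, -0.001], [-0.001, -0.0, -1.0]]
ft_force: [-0.2, 0.1, -0.9]
width: 0.152
```

```bash
python3 snap.py y4 .612 .2 .15 45
```

```text
(no output)
```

View pics/v_y4.png

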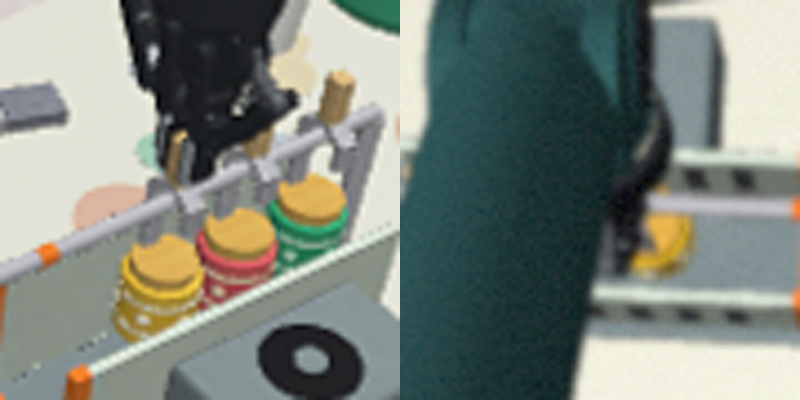

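>>> jog_arm(
  steps=[
    [0,0,1.3,0,0,0,0],
    [0,0,1.3,0,0,0,0.25],
    [0,0,1.3,0,0,0,0.4],
    [0,0,1.3,0,0,0,0.6],
    [0,0,1.3,0,0,0,0.8],
    [0,0,0,0,0,0,0.8],
    [0,0,-10,0,0,0,0.8],
    [0,0,-30,0,0,0,0.8],
    [0,0,-55,0,0,0,1],
    [0,0,-75,0,0,0,1],
  ],
)

```text
clock: 29.7
tcp_pos: [0.6086, 0.18, 0.2623]
eef_rot: [[0.075, 0.997, 0.002], [0.997, -0.075, 0.0], [0.0, 0.001, -1.0]]
ft_force: [0.6, 0.7, -0.3]
width: 1.003
```

```bash
python3 snap.py y5 .612 .2 .15 45
python3 - <<'E'
from h import *
for q in ["lantern_green","lantern_coral","lantern_yellow","lantern_blue"]:
  for n in("scene","top"):
    print(n,q,[(np.array(x['xyz']).round(4).tolist(),round(x['score'],2),) for x in spotter.pinpoint(n,q)[:2]])
from go import *
plan([(.457,-.0775,.235),(.457,-.0775,.129)],-30)
E
```

```text
scene lantern_green [([0.6209, 0.2994, 0.0511], 0.9), ([0.5639, -0.3055, 0.0902], 0.47)]
top lantern_green []
scene lantern_coral [([0.615, 0.2365, 0.0548], 0.65), ([0.4567, -0.0768, -0.0035], 0.59)]
top lantern_coral []
scene lantern_yellow [([0.6185, 0.1756, 0.0555], 0.81)]
top lantern_yellow [([0.6118, 0.1796, 0.0516], 0.56)]
scene lantern_blue [([0.4585, -0.0766, 0.0007], 0.81)]
top lantern_blue [([0.4551, -0.0814, 0.0001], 0.57)]
t 30.2 tcp [607.5 180.1 259.4] psi -4.29 w 1.002 F [-0.5 -0.8 -0.4]
  to [457.  -77.5 235. ] shift [-268.1 -130.8   24.8] rot [-0.1  0.1 25.7]
  to [457.  -77.5 129. ] shift [-268.  -130.6  130.8] rot [-0.1  0.1 25.7]
```

View pics/v_y5.png

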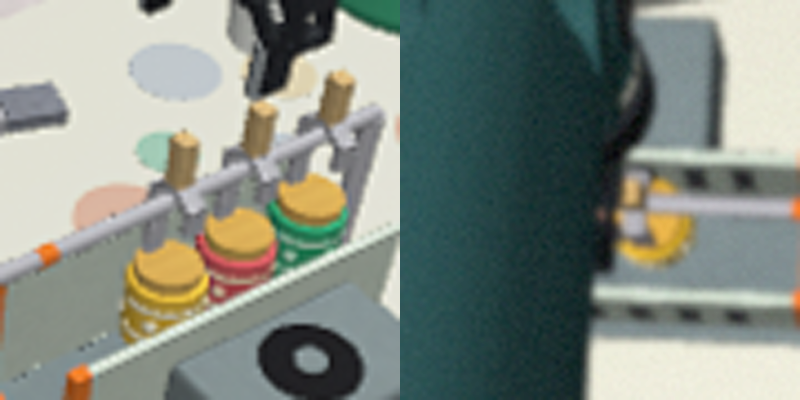

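View pics/scene_y5.png

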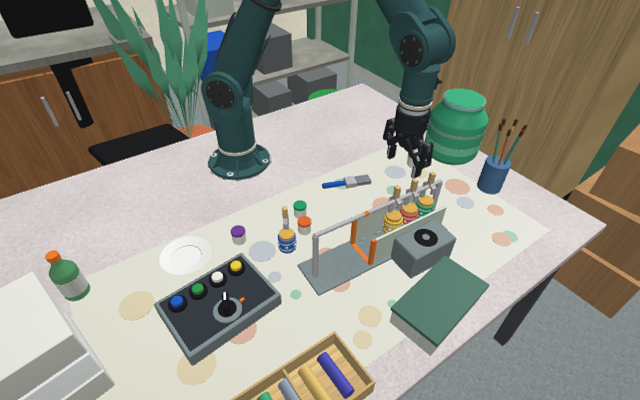

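>>> jog_arm(
  steps=[
    [-16,-8,0,0,0,2,1],
    [-40,-20,0,0,0,4,1],
    [-68,-33,0,0,0,7,1],
    [-96,-47,5,0,0,10,1],
    [-124,-61,10,0,0,13,1],
    [-152,-75,15,0,0,16,1],
    [-180,-88,20,0,0,19,1],
    [-208,-102,25,0,0,22,1],
    [-236,-115,25,0,0,25,1],
    [-258,-126,30,0,0,25.7,1],
    [-267,-130,40,0,0,25.7,1],
    [-268,-131,60,0,0,25.7,1],
    [-268,-131,84,0,0,25.7,1],
    [-268,-131,108,0,0,25.7,1],
    [-268,-131,126,0,0,25.7,1],
    [-268,-131,131,0,0,25.7,1],
    [-268,-131,131,0,0,25.7,1],
  ],
)

```text
clock: 31.9
tcp_pos: [0.4562, -0.078, 0.129]
eef_rot: [[0.501, 0.865, -0.002], [0.865, -0.501, -0.0], [-0.001, -0.001, -1.0]]
ft_force: [0.3, -0.2, -0.8]
width: 1.001
```

```bash
python3 snap.py b1 .457 -.078 .12 35
```

```text
(no output)
```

View pics/v_b1.png

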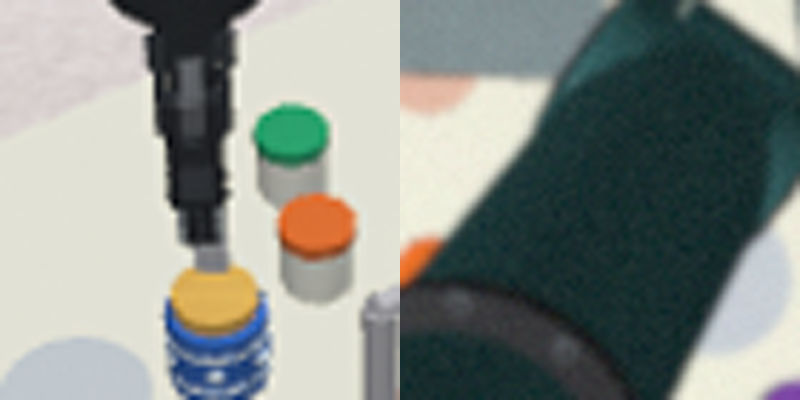

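>>> jog_arm(
  steps=[
    [3,0,0,0,0,0,1],
    [3,0,0,0,0,0,0.5],
    [3,0,0,0,0,0,0],
    [3,0,0,0,0,0,0],
    [3,0,0,0,0,0,0],
    [3,0,0,0,0,0,0],
    [3,0,0,0,0,0,0],
    [3,0,0,0,0,0,0],
    [3,0,0,0,0,0,0],
  ],
  newtons=40,
)

```text
clock: 32.9
tcp_pos: [0.4587, -0.0748, 0.1294]
eef_rot: [[0.5, 0.866, -0.0], [0.866, -0.5, 0.0], [0.0, -0.0, -1.0]]
ft_force: [-0.3, 0.0, 4.1]
width: 0.158
```

Run:
```python
from go import *
plan([(*dw(-.095,-.115),.25),(*dw(-.095,-.115),.218)],-4.3)
```

```text
t 32.9 tcp [458.7 -74.8 129.4] psi -29.99 w 0.158 F [-0.3  0.   4.1]
  to [501.6  19.8 250. ] shift [ 103.4  -10.1 -120.6] rot [ -0.   -0.  -25.7]
  to [501.6  19.8 218. ] shift [103.4 -10.1 -88.6] rot [ -0.   -0.  -25.7]
```

>>> jog_arm(
  steps=[
    [0,0,-20,0,0,0,0],
    [0,0,-45,0,0,0,0],
    [0,0,-75,0,0,0,0],
    [5,0,-100,0,0,-3,0],
    [15,0,-118,0,0,-7,0],
    [30,-3,-120,0,0,-11,0],
    [46,-5,-120,0,0,-15,0],
    [62,-6,-120,0,0,-19,0],
    [78,-8,-115,0,0,-23,0],
    [92,-9,-108,0,0,-25.7,0],
    [101,-10,-98,0,0,-25.7,0],
    [103.4,-10,-90,0,0,-25.7,0],
    [103.4,-10,-88,0,0,-25.7,0],
    [103.4,-10,-88,0,0,-25.7,0],
  ],
)

```text
clock: 34.3
tcp_pos: [0.5011, 0.019, 0.2165]
eef_rot: [[0.076, 0.997, -0.002], [0.997, -0.076, -0.001], [-0.001, -0.002, -1.0]]
ft_force: [-0.6, -0.3, -0.9]
width: 0.155
```

```bash
python3 snap.py b2 .53 .02 .15 45;  python3 - <<'E'
from go import *
plan([(*dw(-.001,-.115),.218),(*dw(-.001,-.115),.1855)],-4.3)
E
```

```text
t 34.4 tcp [501.7  19.  217.4] psi -4.38 w 0.15 F [ 0.3  1.2 -0.6]
  to [595.4  12.8 218. ] shift [ 1.  93.9 -0.6] rot [ 0.   0.  -0.1]
  to [595.4  12.8 185.5] shift [ 1.  93.9 31.9] rot [ 0.   0.  -0.1]
```

View pics/v_b2.png

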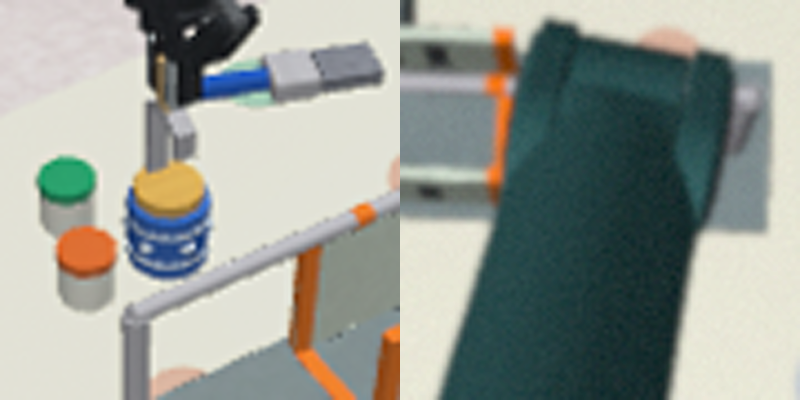

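>>> jog_arm(
  steps=[
    [0,12,0,0,0,0,0],
    [0,27,0,0,0,0,0],
    [0,42,0,0,0,0,0],
    [0,57,0,0,0,0,0],
    [0,71,0,0,0,0,0],
    [0,84,0,0,0,0,0],
    [0,92,0,0,0,0,0],
    [0,94,0,0,0,0,0],
    [0,94,0,0,0,0,0],
    [0,94,8,0,0,0,0],
    [0,94,16,0,0,0,0],
    [0,94,24,0,0,0,0],
    [0,94,30,0,0,0,0],
    [0,94,32.3,0,0,0,0],
    [0,94,32.3,0,0,0,0],
  ],
)

```text
clock: 35.9
tcp_pos: [0.5957, 0.0128, 0.1848]
eef_rot: [[0.075, 0.997, -0.0], [0.997, -0.075, -0.0], [-0.0, -0.0, -1.0]]
ft_force: [-0.2, 0.7, -0.0]
width: 0.156
```

```bash
python3 snap.py b3 .6 .02 .15 35;  python3 - <<'E'
from go import *
plan([(*dw(0,-.005),.185)],-4.3)
E
```

```text
t 36.0 tcp [595.5  12.8 185. ] psi -4.29 w 0.157 F [-0.3 -0.2 -1.5]
  to [604.6 122.4 185. ] shift [110.    0.9  -0. ] rot [-0.  0.  0.]
```

View pics/v_b3.png

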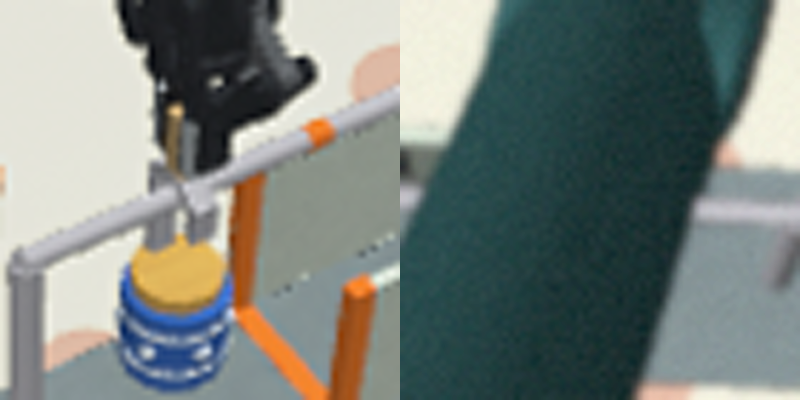

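>>> jog_arm(
  steps=[
    [8,0,0,0,0,0,0],
    [24,0,0,0,0,0,0],
    [42,0,0,0,0,0,0],
    [60,0,0,0,0,0,0],
    [77,0,0,0,0,0,0],
    [91,0,0,0,0,0,0],
    [101,0,0,0,0,0,0],
    [107,0,0,0,0,0,0],
    [109,0,0,0,0,0,0],
    [109,0,0,0,0,0,0],
  ],
)

```text
clock: 37.0
tcp_pos: [0.6038, 0.1211, 0.185]
eef_rot: [[0.075, 0.997, 0.0], [0.997, -0.075, -0.0], [-0.0, 0.0, -1.0]]
ft_force: [0.0, -0.1, -1.0]
width: 0.154
```

```bash
python3 snap.py b4 .607 .15 .15 45
```

```text
(no output)
```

View pics/v_b4.png

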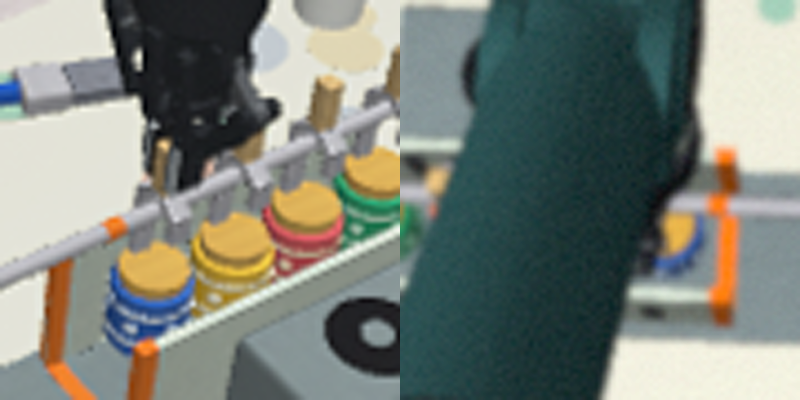

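>>> jog_arm(
  steps=[
    [2,0,0,0,0,0,0],
    [3,0,0,0,0,0,0],
    [3,0,1.3,0,0,0,0],
    [3,0,1.3,0,0,0,0],
    [3,0,1.3,0,0,0,0.25],
    [3,0,1.3,0,0,0,0.4],
    [3,0,1.3,0,0,0,0.6],
    [3,0,1.3,0,0,0,0.8],
    [3,0,0,0,0,0,0.8],
    [3,0,-10,0,0,0,0.8],
    [3,0,-30,0,0,0,0.8],
    [3,0,-55,0,0,0,1],
    [3,0,-75,0,0,0,1],
  ],
)

```text
clock: 38.4
tcp_pos: [0.6045, 0.1243, 0.262]
eef_rot: [[0.075, 0.997, 0.001], [0.997, -0.075, 0.0], [0.0, 0.001, -1.0]]
ft_force: [0.6, -0.2, -0.2]
width: 1.001
```

```bash
python3 snap.py b5 .607 .15 .15 45
python3 - <<'E'
from go import *
plan([(.58,-.1,.26)],-4.3)
E
```

```text
t 38.5 tcp [606.4 124.4 263.8] psi -4.3 w 1.002 F [ 0.8 -0.3 -0.6]
  to [ 580. -100.  260.] shift [-225.8   -9.5    3.2] rot [ 0.4 -0.1  0. ]
```

View pics/v_b5.png

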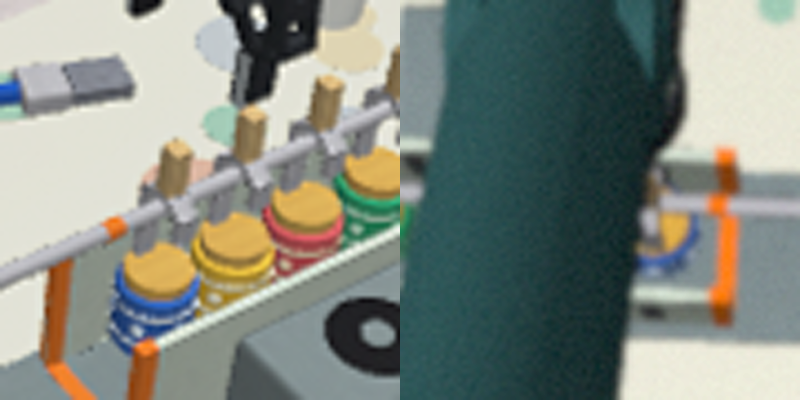

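Run:
```python
from h import *
np.set_printoptions(precision=4,suppress=True)
s=cv2.imread('pics/scene_b5.png');t=cv2.imread('pics/top_b5.png')
cv2.imwrite('pics/dial.png',np.hstack([cv2.resize(s[270:335,190:255],(400,400),interpolation=cv2.INTER_CUBIC),np.clip(1.4*cv2.resize(t[140:190,405:455],(400,400),interpolation=cv2.INTER_CUBIC).astype(float),0,255).astype('uint8')]))
for n in('scene','top'):
    im=cv2.imread(f'pics/{n}_b5.png').astype(int)
    b,g,r=im[...,0],im[...,1],im[...,2]
    m=(r-b>60)&(r-g>30)
    win=(slice(270,335),slice(190,265)) if n=='scene' else (slice(140,190),slice(400,460))
    ys,xs=np.nonzero(m[win]);c=(xs.mean()+win[1].start,ys.mean()+win[0].start);print(n,'tab px',c,len(xs),ray_z(n,c,.0485))
    print(n,'axis',proj(n,[.5815,-.3152,.089]))
```

```text
scene tab px (np.float64(241.5), np.float64(299.22727272727275)) 22 [ 0.5758 -0.276   0.0485]
scene axis [[224.8881 299.332 ]]
top tab px (np.float64(417.2142857142857), np.float64(168.64285714285714)) 14 [ 0.5748 -0.2748  0.0485]
top axis [[434.9618 163.2063]]
```

View pics/dial.png

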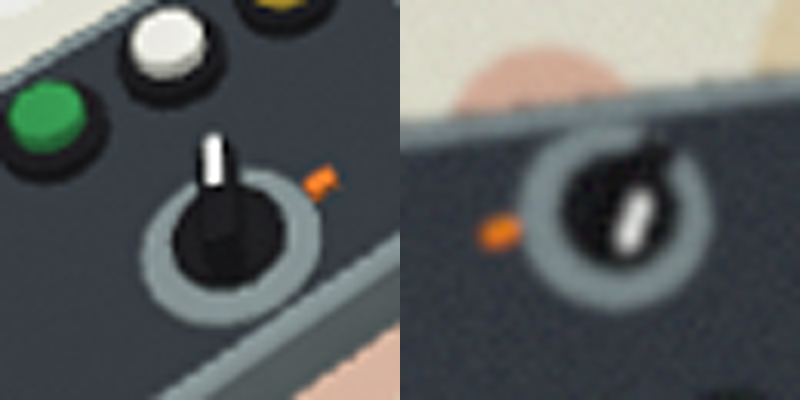

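Run:
```python
from h import *
np.set_printoptions(precision=4,suppress=True)
f=400/65
S=lambda u,v:(190+u/f-.4,270+v/f-.4); T=lambda u,v:(405+(u-400)/8-.4,140+v/8-.4)
c1=ray_z('scene',S(230,247),.047);c2=ray_z('top',T(616,217),.047);print('ring',c1,c2)
for nm,a,b in(('scene',S(213,135),S(213,187)),('top',T(627,253),T(645,190))):
    A=ray_z(nm,a,.089);B=ray_z(nm,b,.089);print(nm,'outer',A,'inner',B,'dir',np.degrees(np.arctan2(A[1]-B[1],A[0]-B[0])))
ax=np.array([.581,-.3152])
for tab in((.5758,-.276),(.5748,-.2748)):
    d=np.array(tab)-ax;print('tab angle',np.degrees(np.arctan2(d[1],d[0])),np.linalg.norm(d))
print(tri(S(213,135),T(627,253)),tri(S(213,187),T(645,190)))
```

```text
ring [ 0.5814 -0.3169  0.047 ] [ 0.5795 -0.3166  0.047 ]
scene outer [ 0.5611 -0.3074  0.089 ] inner [ 0.5822 -0.3172  0.089 ] dir 155.17272557125136
top outer [ 0.5591 -0.3084  0.089 ] inner [ 0.5811 -0.3159  0.089 ] dir 161.04582112840566
tab angle 97.55634405643944 0.03954339388570481
tab angle 98.72484686937446 0.040872973955903905
[ 0.5596 -0.3081  0.0878] [ 0.5813 -0.3166  0.0873]
```

Run:
```python
from go import *
plan([(.581,-.316,.25),(.581,-.316,.12),(.581,-.316,.062)],69)
```

```text
t 38.5 tcp [606.4 124.4 263.8] psi -4.3 w 1.002 F [ 0.8 -0.3 -0.6]
  to [ 581. -316.  250.] shift [-441.1    7.6   12.9] rot [  0.4   0.1 -73.3]
  to [ 581. -316.  120.] shift [-441.4    6.7  142.8] rot [  0.4   0.1 -73.3]
  to [ 581. -316.   62.] shift [-441.5    6.3  200.8] rot [  0.4   0.1 -73.3]
```

>>> jog_arm(
  steps=[
    [-15,0,0,0,0,-3,1],
    [-40,1,0,0,0,-8,1],
    [-70,2,0,0,0,-14,1],
    [-100,2,0,0,0,-20,1],
    [-130,3,0,0,0,-25,1],
    [-160,3,0,0,0,-30,0.8],
    [-190,4,0,0,0,-35,0.6],
    [-220,4,0,0,0,-40,0.6],
    [-250,5,0,0,0,-45,0.6],
    [-280,5,5,0,0,-50,0.6],
    [-310,6,10,0,0,-55,0.6],
    [-340,6,20,0,0,-60,0.6],
    [-370,6,35,0,0,-65,0.6],
    [-400,7,55,0,0,-70,0.6],
    [-425,7,80,0,0,-73.3,0.6],
    [-438,7,110,0,0,-73.3,0.6],
    [-441,7,135,0,0,-73.3,0.6],
    [-441,7,142,0,0,-73.3,0.6],
    [-441,7,142,0,0,-73.3,0.6],
    [-441,7,142,0,0,-73.3,0.6],
  ],
)

```text
clock: 40.5
tcp_pos: [0.5789, -0.3153, 0.1188]
eef_rot: [[-0.934, 0.357, 0.001], [0.357, 0.934, -0.0], [-0.001, 0.0, -1.0]]
ft_force: [-0.8, -0.0, -0.3]
width: 0.599
```

```bash
python3 snap.py d1 .581 -.316 .09 40
python3 - <<'E'
from go import *
plan([(.581,-.316,.063)],69)
E
```

```text
t 40.6 tcp [ 579.3 -315.6  119.6] psi 69.08 w 0.601 F [ 0.7 -0.4  0. ]
  to [ 581. -316.   63.] shift [-1.6  0.2 56.6] rot [0.  0.2 0.1]
```

View pics/v_d1.png

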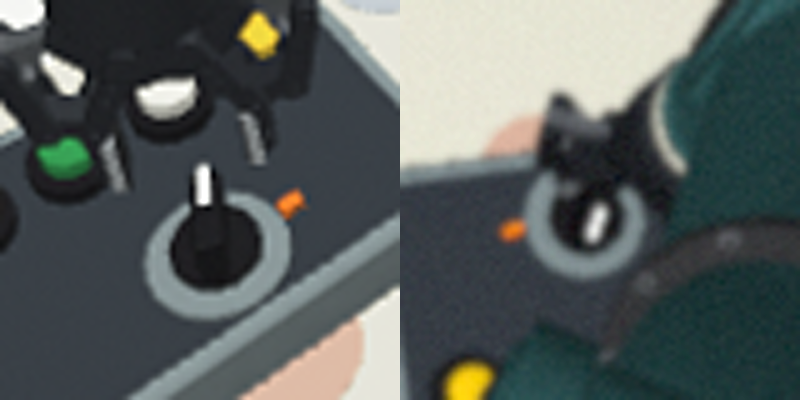

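View pics/scene_d1.png

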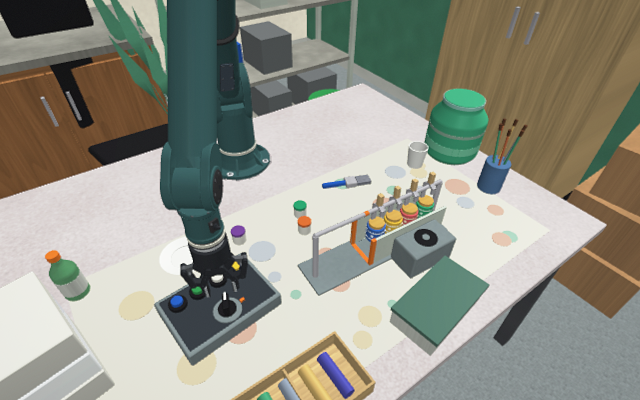

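>>> jog_arm(
  steps=[
    [-1.6,0,15,0,0,0,0.6],
    [-1.6,0,30,0,0,0,0.6],
    [-1.6,0,44,0,0,0,0.6],
    [-1.6,0,53,0,0,0,0.6],
    [-1.6,0,56,0,0,0,0.6],
    [-1.6,0,56,0,0,0,0.6],
  ],
)

```text
clock: 41.2
tcp_pos: [0.579, -0.3162, 0.061]
eef_rot: [[-0.934, 0.358, -0.001], [0.358, 0.934, 0.001], [0.002, 0.0, -1.0]]
ft_force: [-0.1, -0.0, -0.3]
width: 0.602
```

```bash
python3 snap.py d2 .581 -.316 .09 35
```

```text
(no output)
```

View pics/v_d2.png

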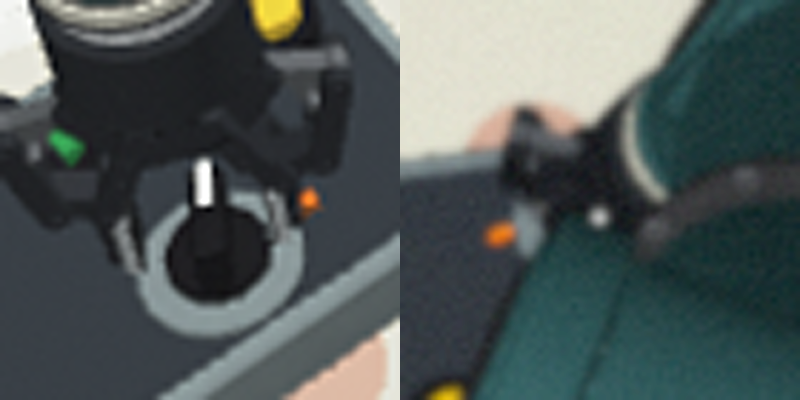

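>>> jog_arm(
  steps=[
    [0,0,-1,0,0,0,0.3],
    [0,0,-1,0,0,0,0],
    [0,0,-1,0,0,0,0],
    [0,0,-1,0,0,0,0],
    [0,0,-1,0,0,0,0],
    [0,0,-1,0,0,0,0],
    [0,0,-1,0,0,0,0],
  ],
  newtons=80,
)

```text
clock: 42.0
tcp_pos: [0.5804, -0.3148, 0.064]
eef_rot: [[-0.934, 0.357, 0.001], [0.357, 0.934, 0.002], [-0.0, 0.002, -1.0]]
ft_force: [-0.4, 3.3, 4.6]
width: 0.15
```

```bash
python3 snap.py d3 .581 -.316 .09 35; python3 -c "
from go import *
plan([(.581,-.316,.063)],8)"
```

```text
t 42.1 tcp [ 580.4 -314.9   64. ] psi 69.06 w 0.148 F [-0.6  2.2  4.5]
  to [ 581. -316.   63.] shift [-1.  -0.8  1. ] rot [ 0.1 -0.  61.1]
```

View pics/v_d3.png

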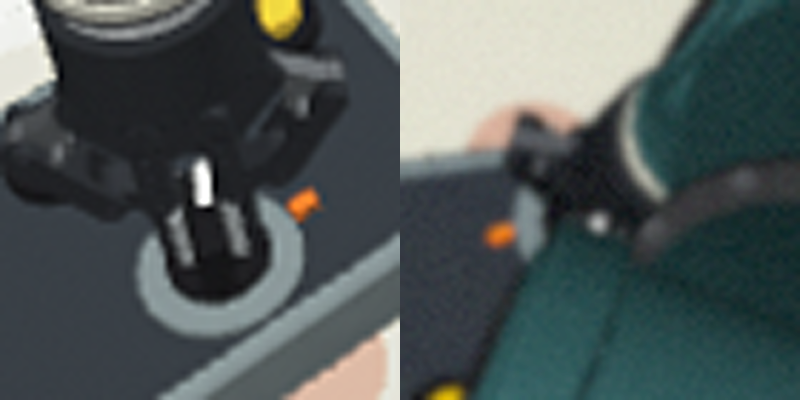

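>>> jog_arm(
  steps=[
    [0,0,0,0,0,3,0],
    [0,0,0,0,0,7,0],
    [0,0,0,0,0,11,0],
    [0,0,0,0,0,15,0],
    [0,0,0,0,0,19,0],
    [0,0,0,0,0,23,0],
    [0,0,0,0,0,27,0],
    [0,0,0,0,0,31,0],
    [0,0,0,0,0,35,0],
    [0,0,0,0,0,39,0],
    [0,0,0,0,0,43,0],
    [0,0,0,0,0,47,0],
    [0,0,0,0,0,51,0],
    [0,0,0,0,0,55,0],
    [0,0,0,0,0,58,0],
    [0,0,0,0,0,60,0],
    [0,0,0,0,0,61,0],
    [0,0,0,0,0,61,0],
  ],
)

```text
clock: 43.9
tcp_pos: [0.5808, -0.3144, 0.064]
eef_rot: [[-0.141, 0.99, 0.001], [0.99, 0.141, 0.003], [0.003, 0.002, -1.0]]
ft_force: [0.3, 4.0, 6.8]
width: 0.149
```

```bash
python3 snap.py d4 .581 -.316 .09 35; python3 -c "
from go import *
plan([(.581,-.316,.063)],8)"
```

```text
t 44.0 tcp [ 580.8 -314.4   64. ] psi 8.09 w 0.146 F [0.3 3.7 5.4]
  to [ 581. -316.   63.] shift [-1.6 -0.   1. ] rot [ 0.1 -0.2  0.1]
```

View pics/v_d4.png

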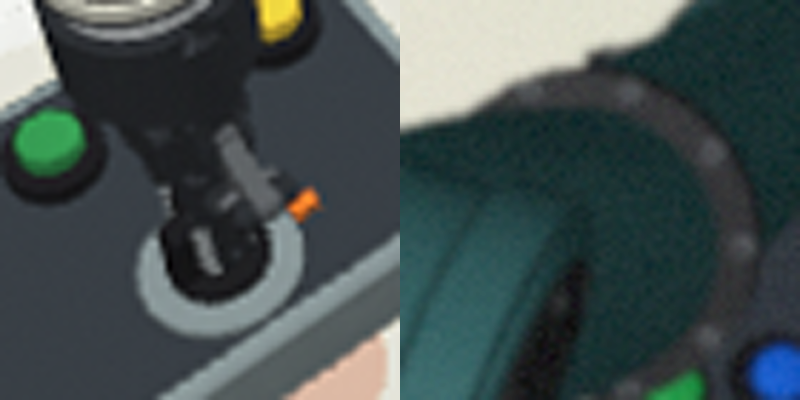

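Now I'll release, rise and check where the pointer is.

>>> jog_arm(
  steps=[
    [0,0,0,0,0,0,0.2],
    [0,0,0,0,0,0,0.4],
    [0,0,-2,0,0,0,0.5],
    [0,0,-15,0,0,0,0.5],
    [0,0,-40,0,0,0,0.5],
    [0,0,-75,0,0,0,0.5],
    [0,0,-110,0,0,0,0.5],
    [0,0,-130,0,0,0,0.5],
    [0,0,-130,0,0,0,0.5],
  ],
)

```text
clock: 44.9
tcp_pos: [0.5813, -0.3186, 0.1976]
eef_rot: [[-0.139, 0.99, 0.007], [0.99, 0.139, -0.004], [-0.005, 0.006, -1.0]]
ft_force: [0.3, -0.2, 0.1]
width: 0.501
```

```bash
python3 snap.py d5 .581 -.316 .08 32; python3 -c "
from go import *
plan([(.49,-.3,.12)],8)"
```

```text
t 45.0 tcp [ 579.5 -316.4  193.6] psi 8.0 w 0.499 F [-0.4  0.5  0.1]
  to [ 490. -300.  120.] shift [ 28.8 -86.4  73.6] rot [0. 0. 0.]
```

View pics/v_d5.png

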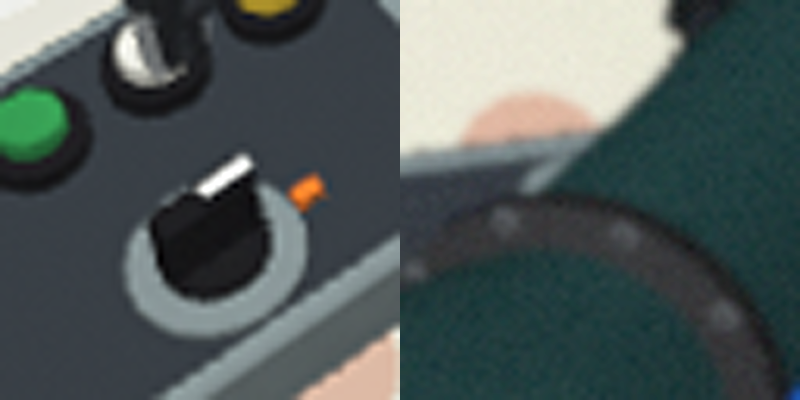

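Run:
```python
from h import *
u,v=proj('scene',[.581,-.316,.08])[0].astype(int);u0,v0=u-32,v-32
im=cv2.imread('pics/scene_d5.png').astype(float)
S=lambda a,b:((a+.5)/6.25-.5+u0,(b+.5)/6.25-.5+v0)
# white line pixels
g=im.min(2);w=np.zeros(g.shape);ys=slice(int(S(0,140)[1]),int(S(0,205)[1])+1);xs=slice(int(S(185,0)[0]),int(S(262,0)[0])+2)
sub=np.clip(g[ys,xs]-90,0,None);Y,X=np.mgrid[ys,xs];W=sub.sum();cx,cy=(X*sub).sum()/W,(Y*sub).sum()/W
C=np.cov(np.vstack([X.ravel(),Y.ravel()]),aweights=sub.ravel());e,V=np.linalg.eigh(C);d=V[:,1];d*=np.sign(d[0]);L=np.sqrt(e[1]*12)/2
a=(cx-d[0]*L,cy-d[1]*L);b=(cx+d[0]*L,cy+d[1]*L)
A=ray_z('scene',a,.089);B=ray_z('scene',b,.089);print(sub.round(0));print(a,b,A,B,np.linalg.norm(B-A),np.degrees(np.arctan2(B[1]-A[1],B[0]-A[0])))
A=ray_z('scene',S(197,193),.089);B=ray_z('scene',S(253,158),.089);print(A,B,np.degrees(np.arctan2(B[1]-A[1],B[0]-A[0])))
```

```text
[[  0.   0.   0.   0.   0.   0.   0.   0.   0.   0.   0.   0.   0.   0.]
 [  0.   0.   0.   0.   0.   0.   0.   0.   0.   0.   0.   0.   0.   0.]
 [  0.   0.   0.   0.   0.   0.   0.   0.   0.   0.   0.   0.   0.   0.]
 [  0.   0.   0.   0.   0.   0.   0.   0.   0.   3.   0.   0.   0.   0.]
 [  0.   0.   0.   0.   0.   0.   0.   0.  37. 117.  96.   0.   0.   0.]
 [  0.   0.   0.   0.   0.   0.   0.  70. 139. 165. 152.  23.   0.   0.]
 [  0.   0.   0.   0.   0.  17. 119. 165. 165. 147.  27.   0.   0.   0.]
 [  0.   0.   0.   0.  51. 139. 165. 155.  91.   0.   0.   0.   0.   0.]
 [  0.   0.   0.  93. 155. 165. 147.  26.   0.   0.   0.   0.   0.   4.]
 [  0.   0.  45. 159. 160.  92.   0.   0.   0.   0.   0.   0.  12.  53.]
 [  0.   0.   0.   0.  33.   0.   0.   0.   0.   0.   0.   0.   0.  49.]
 [  0.   0.   0.   0.   0.   0.   0.   0.   0.   0.   0.   0.   0.  28.]]
(np.float64(224.4531829833783), np.float64(298.76908341079064)) (np.float64(233.17304250681778), np.float64(294.91841658920936)) [ 0.57954735 -0.31537245  0.089     ] [ 0.5814407  -0.29443509  0.089     ] 0.021022793425006413 84.83282793809038
[ 0.58078848 -0.3168216   0.089     ] [ 0.57865652 -0.29337755  0.089     ] 95.19608116157171
```

Run:
```python
from h import *
u,v=proj('scene',[.581,-.316,.08])[0].astype(int);u0,v0=u-32,v-32
im=cv2.imread('pics/scene_d5.png').astype(float)
S=lambda a,b:((a+.5)/6.25-.5+u0,(b+.5)/6.25-.5+v0)
g=im.min(2);ys=slice(int(S(0,140)[1]),int(S(0,205)[1])+1);xs=slice(int(S(185,0)[0]),int(S(262,0)[0])+2)
sub=np.clip(g[ys,xs]-90,0,None);sub[8:,8:]=0;Y,X=np.mgrid[ys,xs];W=sub.sum();cx,cy=(X*sub).sum()/W,(Y*sub).sum()/W
C=np.cov(np.vstack([X.ravel(),Y.ravel()]),aweights=sub.ravel());e,V=np.linalg.eigh(C);d=V[:,1];d*=np.sign(d[0]);L=np.sqrt(e[1]*12)/2
a=(cx-d[0]*L,cy-d[1]*L);b=(cx+d[0]*L,cy+d[1]*L)
A=ray_z('scene',a,.089);B=ray_z('scene',b,.089);print(a,b,A,B,np.linalg.norm(B-A),np.degrees(np.arctan2(B[1]-A[1],B[0]-A[0])))
```

```text
(np.float64(224.68292543035233), np.float64(299.28839605788494)) (np.float64(232.3715966992179), np.float64(294.13238649503364)) [ 0.58112563 -0.31553452  0.089     ] [ 0.57842858 -0.29501099  0.089     ] 0.020699990620574947 97.48649920741991
```

Run:
```python
from go import *
plan([(.4893,-.2997,.12),(.4893,-.2997,.08),(.4893,-.2997,.0595)],8)
```

```text
t 45.0 tcp [ 579.5 -316.4  193.6] psi 8.0 w 0.499 F [-0.4  0.5  0.1]
  to [ 489.3 -299.7  120. ] shift [ 29.2 -87.   73.6] rot [0. 0. 0.]
  to [ 489.3 -299.7   80. ] shift [ 29.2 -87.  113.6] rot [0. 0. 0.]
  to [ 489.3 -299.7   59.5] shift [ 29.2 -87.1 134.1] rot [0. 0. 0.]
```

>>> jog_arm(
  steps=[
    [5,-15,0,0,0,0,0],
    [12,-35,0,0,0,0,0],
    [19,-56,10,0,0,0,0],
    [25,-75,25,0,0,0,0],
    [29,-86,45,0,0,0,0],
    [29,-87,70,0,0,0,0],
    [29,-87,92,0,0,0,0],
    [29,-87,104,0,0,0,0],
    [29,-87,108,0,0,0,0],
    [29,-87,108,0,0,0,0],
    [29,-87,108,0,0,0,0],
  ],
)

```text
clock: 46.1
tcp_pos: [0.4898, -0.3002, 0.0856]
eef_rot: [[-0.139, 0.99, 0.001], [0.99, 0.139, -0.001], [-0.001, 0.001, -1.0]]
ft_force: [0.4, -0.7, 0.1]
width: 0.003
```

```bash
python3 snap.py k1 .489 -.3 .07 32; python3 -c "
from go import *
plan([(.4893,-.2997,.0600)],8)"
```

```text
t 46.2 tcp [ 490.  -300.2   85.9] psi 8.02 w -0.001 F [-0.1  0.3 -0.4]
  to [ 489.3 -299.7   60. ] shift [ 0.6 -0.6 25.9] rot [0.1 0.1 0. ]
```

View pics/v_k1.png

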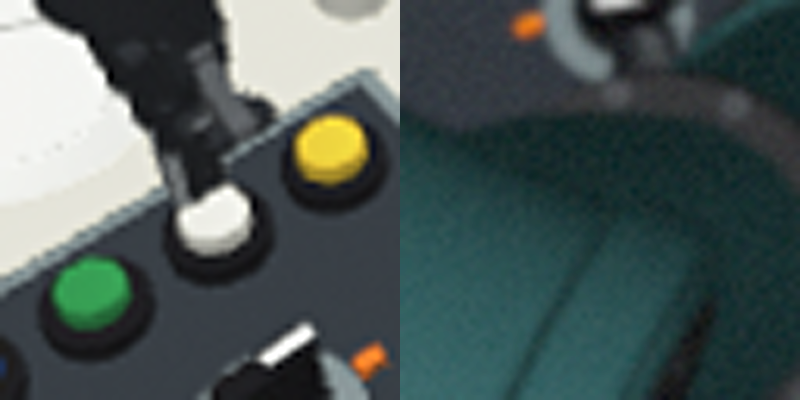

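>>> jog_arm(
  steps=[
    [0,0,10,0,0,0,0],
    [0,0,16,0,0,0,0],
    [0,0,20,0,0,0,0],
    [0,0,23,0,0,0,0],
    [0,0,25.5,0,0,0,0],
    [0,0,27,0,0,0,0],
    [0,0,27,0,0,0,0],
  ],
)

```text
clock: 46.9
tcp_pos: [0.4894, -0.2995, 0.0607]
eef_rot: [[-0.139, 0.99, 0.002], [0.99, 0.139, 0.003], [0.003, 0.002, -1.0]]
ft_force: [-3.4, 5.9, 25.3]
width: 0.003
```

```bash
python3 snap.py k2 .489 -.3 .07 32; python3 -c "
from go import *
plan([(.4893,-.2997,.0600)],8)"
```

```text
t 47.0 tcp [ 489.4 -299.5   60.7] psi 7.98 w 0.002 F [-4.3  4.6 24.1]
  to [ 489.3 -299.7   60. ] shift [-0.2 -0.1  0.7] rot [ 0.1 -0.1 -0. ]
```

View pics/v_k2.png

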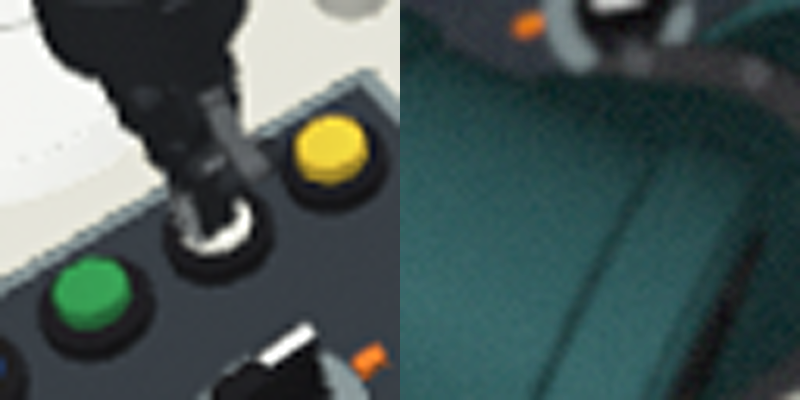

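>>> jog_arm(
  steps=[
    [0,0,-10,0,0,0,0],
    [0,0,-30,0,0,0,0],
    [0,0,-40,0,0,0,0],
    [0,0,-40,0,0,0,0],
  ],
)

```text
clock: 47.4
tcp_pos: [0.4901, -0.3005, 0.0991]
eef_rot: [[-0.139, 0.99, 0.002], [0.99, 0.139, -0.002], [-0.002, 0.002, -1.0]]
ft_force: [0.4, 0.6, -0.7]
width: -0.001
```

```bash
python3 -c "
from go import *
plan([(.5026,-.4065,.083),(.5026,-.4065,.06),(.482,-.2455,.083),(.4962,-.353,.083)],8)"
```

```text
t 47.4 tcp [ 490.1 -300.5   99.1] psi 8.01 w -0.001 F [ 0.4  0.6 -0.7]
  to [ 502.6 -406.5   83. ] shift [-106.7   -2.5   16.3] rot [0.1 0.1 0. ]
  to [ 502.6 -406.5   60. ] shift [-106.6   -2.5   39.3] rot [0.1 0.1 0. ]
  to [ 482.  -245.5   83. ] shift [55.6 -0.4 16. ] rot [0.1 0.1 0. ]
  to [ 496.2 -353.    83. ] shift [-52.8  -1.4  16.2] rot [0.1 0.1 0. ]
```

>>> jog_arm(
  steps=[
    [-15,0,0,0,0,0,0],
    [-40,-1,0,0,0,0,0],
    [-68,-1.5,0,0,0,0,0],
    [-92,-2,0,0,0,0,0],
    [-105,-2.5,5,0,0,0,0],
    [-106.7,-2.5,12,0,0,0,0],
    [-106.7,-2.5,14,0,0,0,0],
    [-106.7,-2.5,14,0,0,0,0],
  ],
)

```text
clock: 48.2
tcp_pos: [0.5012, -0.4036, 0.0826]
eef_rot: [[-0.141, 0.99, -0.002], [0.99, 0.141, 0.003], [0.003, -0.002, -1.0]]
ft_force: [-0.6, -0.3, -0.9]
width: -0.003
```

```bash
python3 snap.py k3 .503 -.4065 .07 32; python3 -c "
from go import *
plan([(.5026,-.4065,.0595)],8)"
```

```text
t 48.3 tcp [ 501.8 -404.1   83.6] psi 8.1 w -0.001 F [-0.5  0.2 -0.6]
  to [ 502.6 -406.5   59.5] shift [-2.5  0.5 24. ] rot [-0.  -0.1  0.1]
```

View pics/v_k3.png

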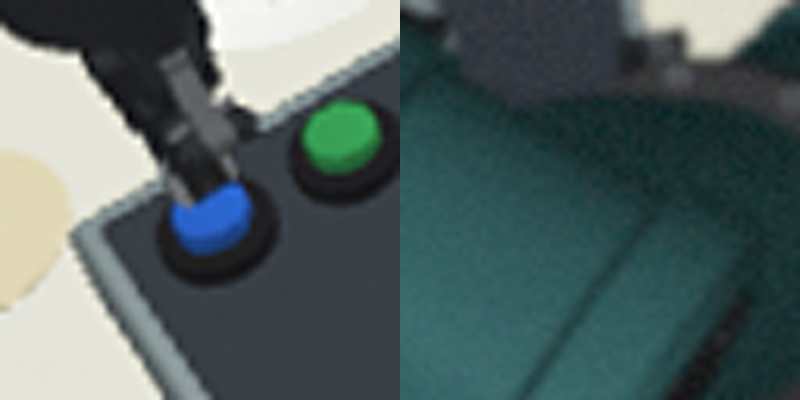

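Blue is under the tips, so I'll press it and rise.

>>> jog_arm(
  steps=[
    [-1,0,8,0,0,0,0],
    [-1,0,14,0,0,0,0],
    [-1,0,18,0,0,0,0],
    [-1,0,21,0,0,0,0],
    [-1,0,23,0,0,0,0],
    [-1,0,24.5,0,0,0,0],
    [-1,0,24.5,0,0,0,0],
    [-1,0,24.5,0,0,0,0],
  ],
)

```text
clock: 49.1
tcp_pos: [0.5019, -0.4061, 0.061]
eef_rot: [[-0.139, 0.99, 0.001], [0.99, 0.139, 0.002], [0.002, 0.001, -1.0]]
ft_force: [-1.7, 3.8, 11.7]
width: 0.002
```

```bash
python3 snap.py k4 .503 -.4065 .07 32
```

```text
(no output)
```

View pics/v_k4.png

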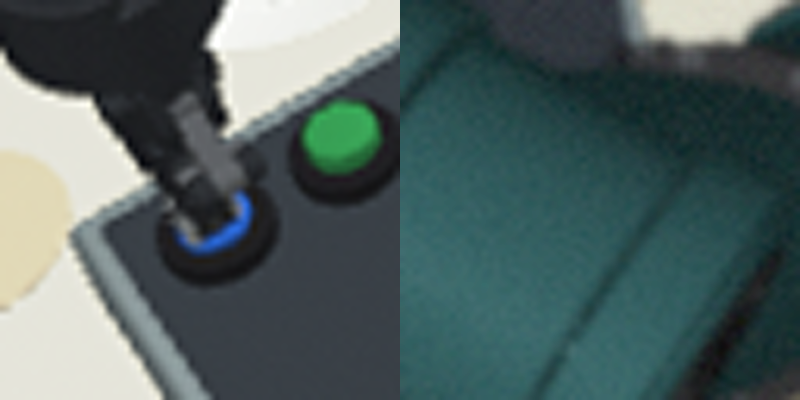

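>>> jog_arm(
  steps=[
    [0,0,-10,0,0,0,0],
    [0,0,-30,0,0,0,0],
    [10,0,-40,0,0,0,0],
    [30,0,-40,0,0,0,0],
    [55,1,-40,0,0,0,0],
    [80,1,-40,0,0,0,0],
    [105,2,-40,0,0,0,0],
    [130,2,-40,0,0,0,0],
    [150,2,-38,0,0,0,0],
    [160,2,-30,0,0,0,0],
    [162,2,-24,0,0,0,0],
    [162,2,-24,0,0,0,0],
    [162,2,-24,0,0,0,0],
  ],
)

```text
clock: 50.5
tcp_pos: [0.4813, -0.2476, 0.0833]
eef_rot: [[-0.138, 0.99, 0.0], [0.99, 0.138, -0.001], [-0.001, -0.0, -1.0]]
ft_force: [-0.3, -0.8, -0.3]
width: -0.0
```

```bash
python3 snap.py k5 .482 -.2455 .07 32; python3 -c "
from go import *
plan([(.482,-.2455,.0595)],8)"
```

```text
t 50.6 tcp [ 481.5 -247.6   83.6] psi 7.92 w 0.001 F [-0.5  0.5 -0.2]
  to [ 482.  -245.5   59.5] shift [ 2.1  0.8 24.1] rot [ 0.   0.1 -0.1]
```

View pics/v_k5.png

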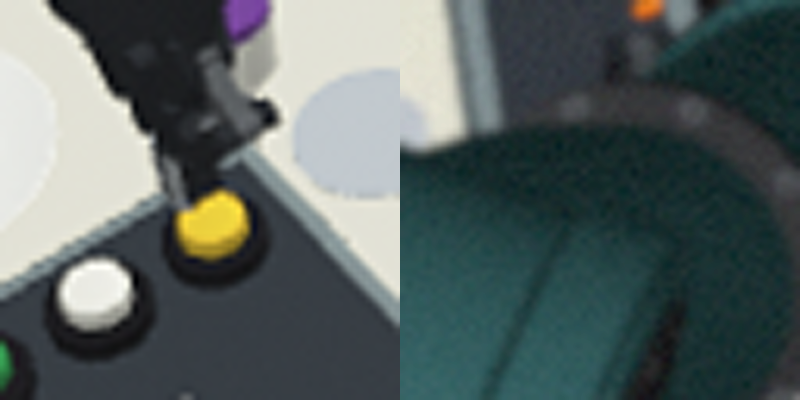

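>>> jog_arm(
  steps=[
    [1.5,0,8,0,0,0,0],
    [1.5,0,14,0,0,0,0],
    [1.5,0,18,0,0,0,0],
    [1.5,0,21,0,0,0,0],
    [1.5,0,23,0,0,0,0],
    [1.5,0,25,0,0,0,0],
    [1.5,0,25,0,0,0,0],
    [1.5,0,25,0,0,0,0],
  ],
)

```text
clock: 51.4
tcp_pos: [0.4809, -0.2446, 0.0608]
eef_rot: [[-0.139, 0.99, 0.001], [0.99, 0.139, 0.002], [0.002, 0.002, -1.0]]
ft_force: [-4.8, 3.7, 23.1]
width: -0.0
```

```bash
python3 snap.py k6 .482 -.2455 .07 32
```

```text
(no output)
```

View pics/v_k6.png

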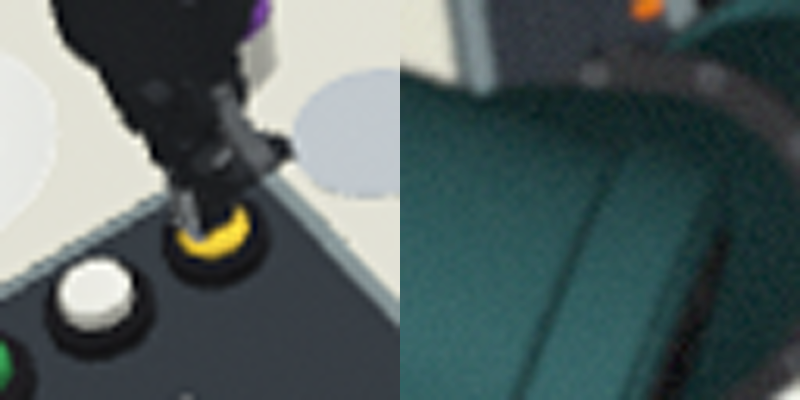

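Yellow is down, with 23 N at the stop. Green is next, at about (0.496, -0.353), which is -108 along tool x.

>>> jog_arm(
  steps=[
    [0,0,-10,0,0,0,0],
    [0,0,-30,0,0,0,0],
    [-10,0,-40,0,0,0,0],
    [-30,0,-40,0,0,0,0],
    [-55,0,-40,0,0,0,0],
    [-80,0,-40,0,0,0,0],
    [-98,0,-38,0,0,0,0],
    [-107,0,-30,0,0,0,0],
    [-109,0,-24,0,0,0,0],
    [-109,0,-24,0,0,0,0],
    [-109,0,-24,0,0,0,0],
  ],
)

```text
clock: 52.6
tcp_pos: [0.4959, -0.3508, 0.0817]
eef_rot: [[-0.141, 0.99, -0.001], [0.99, 0.141, 0.002], [0.002, -0.001, -1.0]]
ft_force: [-1.0, -0.4, -0.7]
width: -0.002
```

```bash
python3 snap.py k7 .496 -.353 .07 32; python3 -c "
from go import *
plan([(.496,-.353,.0595)],8)"
```

```text
t 52.7 tcp [ 496.3 -351.2   82.4] psi 8.09 w -0.0 F [ 0.3  0.  -0.1]
  to [ 496.  -353.    59.5] shift [-1.7 -0.6 22.8] rot [-0.  -0.1  0.1]
```

View pics/v_k7.png

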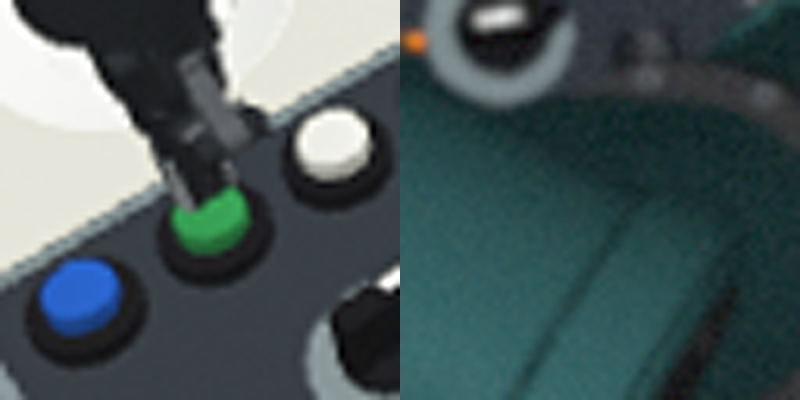

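>>> jog_arm(
  steps=[
    [0,0,8,0,0,0,0],
    [0,0,13,0,0,0,0],
    [0,0,17,0,0,0,0],
    [0,0,20,0,0,0,0],
    [0,0,22,0,0,0,0],
    [0,0,23.7,0,0,0,0],
    [0,0,23.7,0,0,0,0],
    [0,0,23.7,0,0,0,0],
  ],
)

```text
clock: 53.5
tcp_pos: [0.4963, -0.3519, 0.0609]
eef_rot: [[-0.139, 0.99, 0.001], [0.99, 0.139, 0.003], [0.002, 0.001, -1.0]]
ft_force: [-2.3, 5.1, 18.7]
width: 0.003
```

```bash
python3 snap.py k8 .496 -.353 .07 32
```

```text
(no output)
```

View pics/v_k8.png

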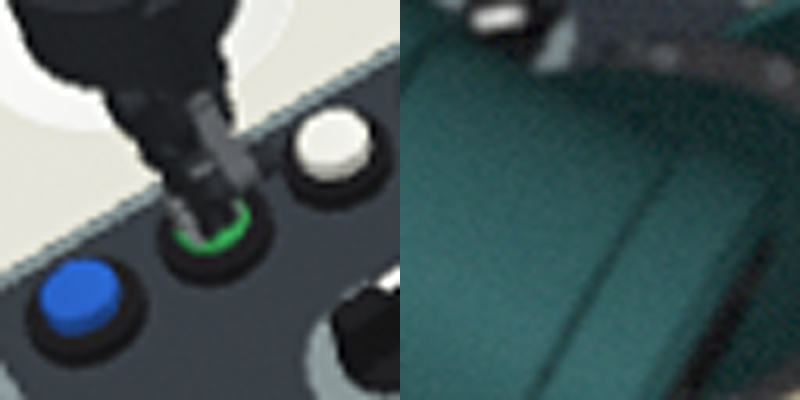

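Green is down too. I'll rise well clear and do the final checks.

>>> jog_arm(
  steps=[
    [0,0,-10,0,0,0,0],
    [0,0,-40,0,0,0,0],
    [0,0,-80,0,0,0,0],
    [0,0,-120,0,0,0,0],
    [-20,0,-160,0,0,0,0],
    [-50,0,-190,0,0,0,0],
    [-85,0,-200,0,0,0,0],
    [-120,0,-200,0,0,0,0],
    [-150,0,-200,0,0,0,0],
    [-170,0,-200,0,0,0,0],
    [-175,0,-200,0,0,0,0],
    [-175,0,-200,0,0,0,0],
    [-175,0,-200,0,0,0,0],
  ],
)

```text
clock: 54.9
tcp_pos: [0.5208, -0.5243, 0.2583]
eef_rot: [[-0.14, 0.99, -0.0], [0.99, 0.14, 0.002], [0.002, -0.0, -1.0]]
ft_force: [0.4, 1.2, 0.1]
width: 0.001
```

```bash
python3 snap.py f1 .607 .19 .15 45; cp pics/v_f1.png pics/v_f1a.png; python3 snap.py f2 .55 -.316 .08 40
python3 - <<'E'
from h import *
from go import dw,O,RX,RY
for q in ["lantern_green","lantern_coral","lantern_yellow","lantern_blue","dial_pointer"]:
  for n in("scene","top"):
    print(n,q,[(np.array(x['xyz']).round(4).tolist(),round(x['score'],2),'yd',round(float((np.array(x['xyz'])[:2]-O)@RY),3)) for x in spotter.pinpoint(n,q)[:2]])
print(status.get_obs()['ft_force'],status.get_obs()['clock'])
E
```

```text
scene lantern_green [([0.6168, 0.2941, 0.0496], 0.87, 'yd', 0.167), ([0.5801, -0.313, 0.078], 0.47, 'yd', -0.441)]
top lantern_green [([0.6213, 0.2964, 0.0517], 0.87, 'yd', 0.17), ([0.4989, -0.4063, 0.064], 0.39, 'yd', -0.54)]
scene lantern_coral [([0.6056, 0.2264, 0.0567], 0.56, 'yd', 0.099)]
top lantern_coral [([0.6076, 0.2294, 0.0521], 0.56, 'yd', 0.102)]
scene lantern_yellow [([0.6143, 0.1729, 0.0554], 0.69, 'yd', 0.046)]
top lantern_yellow [([0.6096, 0.1757, 0.0521], 0.64, 'yd', 0.049)]
scene lantern_blue [([0.6038, 0.1221, 0.0529], 0.56, 'yd', -0.005), ([0.4971, -0.3491, 0.0698], 0.35, 'yd', -0.483)]
top lantern_blue [([0.6013, 0.118, 0.0539], 0.6, 'yd', -0.01)]
scene dial_pointer [([0.5803, -0.2952, 0.0886], 0.74, 'yd', -0.423), ([0.4829, -0.2412, 0.067], 0.39, 'yd', -0.377)]
top dial_pointer [([0.5768, -0.2923, 0.0868], 0.5, 'yd', -0.421), ([0.3684, 0.028, 0.0014], 0.3, 'yd', -0.117)]
[-0.4  0.5 -0.6] 55.6
```

View pics/v_f1a.png

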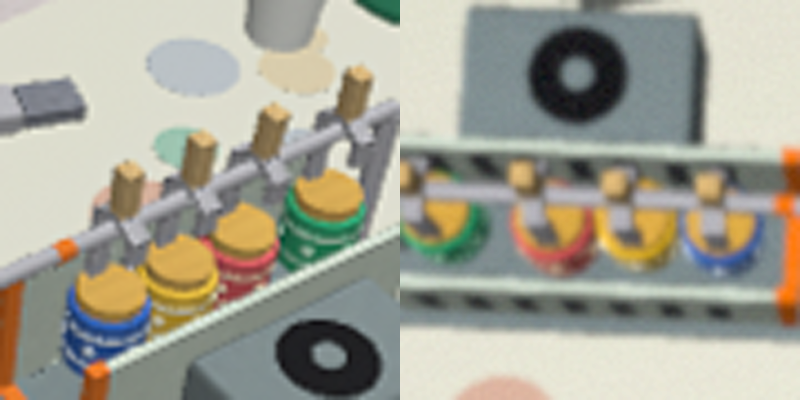

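View pics/v_f2.png

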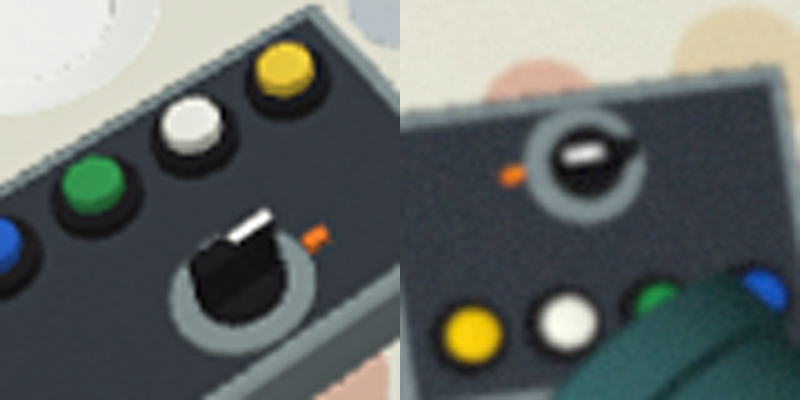

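View pics/top_f2.png

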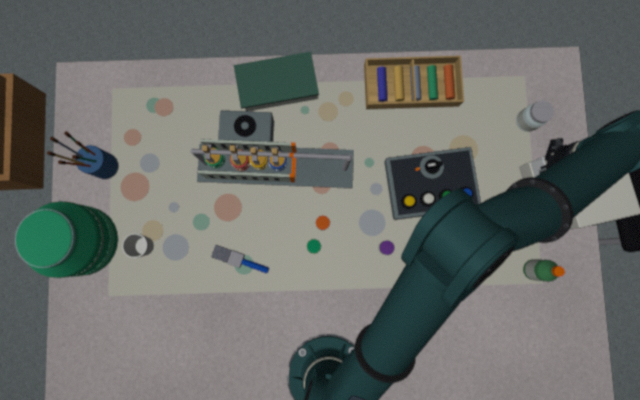

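>>> jog_arm(
  steps=[
    [0,0,0,0,0,0,0],
    [0,0,0,0,0,0,0],
    [0,0,0,0,0,0,0],
    [0,0,0,0,0,0,0],
    [0,0,0,0,0,0,0],
    [0,0,0,0,0,0,0],
    [0,0,0,0,0,0,0],
    [0,0,0,0,0,0,0],
  ],
)

```text
clock: 56.4
tcp_pos: [0.5206, -0.5258, 0.2588]
eef_rot: [[-0.139, 0.99, 0.0], [0.99, 0.139, 0.0], [0.0, 0.0, -1.0]]
ft_force: [1.1, -0.3, 0.2]
width: 0.001
```

```bash
python3 snap.py f3 .607 .19 .15 45
python3 - <<'E'
import cv2,numpy as np
for n in('scene','top'):
    a=cv2.imread(f'pics/{n}_f1.png').astype(int);b=cv2.imread(f'pics/{n}_f3.png').astype(int)
    d=np.abs(a-b).max(2); d=d[150:280,330:470] if n=='scene' else d[130:190,185:300]
    print(n,d.max(),d.mean())
E
```

```text
scene 4 0.7606593406593407
top 12 1.8389855072463768
```

View pics/v_f3.png

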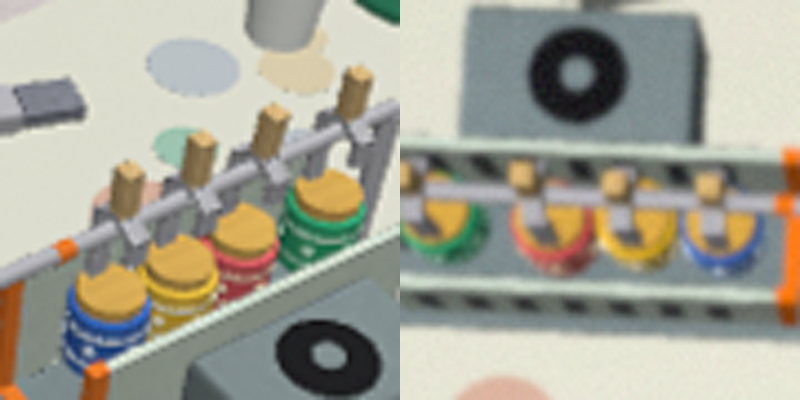

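```bash
python3 -c "
from rig import workorder
print(workorder.job_done())"
```

```text
the job is handed in; nothing more can be done
None
```

I handed the job in at about 56 s. No verdict comes back, so the results below rest on my own checks.

**Lanterns:** Four lanterns were present. I hooked green, coral, yellow and blue in turn onto the loading stretch and slid each into the channel before letting go. At the end all four hung upright, and two pictures about 1.5 s apart showed no movement.

| Lantern | Measured dryer y (allowed -22 to +200 mm) |
|---|---|
| green | about +168 mm |
| coral | about +100 mm |
| yellow | about +47 mm |
| blue | -5 to -10 mm |

**Dial:** I turned it about 61° clockwise. The white line then measured 97.5° against about 98° for the orange tab; the limit is 7.4° off. It looked unchanged in the last pictures.

**Keys:** I pressed white, blue, yellow and green in that order, each to its stop at 12–25 N against a spring of about 5 N. In the last pictures all four were up, though the arm partly hid green and blue in the top view.

**Disagreements and limits:**
- **Coral:** it hung about 8 mm nearer the mark at the end than right after I placed it, probably from the announced knock. It was still within limits, so I left it.
- **Networks:** they sometimes gave wrong matches, which I discarded against the pictures.
- **Other things:** the pots, brush, cup and plate looked in place, by eye only. The plate was partly hidden by the arm in the last top view.
- **Arm:** it stood clear, with close to zero force on the tool.

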